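# Close down the microscope filter station

### The job

Close down the microscope's filter station for the night: first pull the lamp plug out of the supply unit and lay it in the blue tray, and only then reset the unit by pushing its recessed red button fully down with the stylus, which goes back upright into its holder, fully home. Hang every filter that lies on the bench by its eye on a rack peg, one to a peg (at any time, in any order), and do not disturb the bottles and the jar.

Things in the scene. Friction and masses are not known exactly. Their poses are not given: they have to be found in the camera images.
- filter_red: red filter carrier, may be absent: aluminium strip 109 x 24 x 5 mm, 45 g, with a round eye at one end (36 mm, hole 22 mm) and a red grip block at the other (36 long, 22 wide, 14 mm tall). Starts flat, eye roughly away from the robot. Origin: on the strip's underside; +x points to the eye (eye centre x = +36, grip block centre x = -37 mm), z through the thickness, block on the +z side
- red_eye (a point): centre of the hole of the red filter's eye, mid-thickness
- filter_yellow: yellow filter carrier, may be absent: aluminium strip 109 x 24 x 5 mm, 45 g, with a round eye at one end (36 mm, hole 22 mm) and a yellow grip block at the other (36 long, 22 wide, 14 mm tall). Starts flat, eye roughly away from the robot. Origin: on the strip's underside; +x points to the eye (eye centre x = +36, grip block centre x = -37 mm), z through the thickness, block on the +z side
- yellow_eye (a point): centre of the hole of the yellow filter's eye, mid-thickness
- filter_green: green filter carrier, may be absent: aluminium strip 109 x 24 x 5 mm, 45 g, with a round eye at one end (36 mm, hole 22 mm) and a green grip block at the other (36 long, 22 wide, 14 mm tall). Starts flat, eye roughly away from the robot. Origin: on the strip's underside; +x points to the eye (eye centre x = +36, grip block centre x = -37 mm), z through the thickness, block on the +z side
- green_eye (a point): centre of the hole of the green filter's eye, mid-thickness
- filter_blue: blue filter carrier, may be absent: aluminium strip 109 x 24 x 5 mm, 45 g, with a round eye at one end (36 mm, hole 22 mm) and a blue grip block at the other (36 long, 22 wide, 14 mm tall). Starts flat, eye roughly away from the robot. Origin: on the strip's underside; +x points to the eye (eye centre x = +36, grip block centre x = -37 mm), z through the thickness, block on the +z side
- blue_eye (a point): centre of the hole of the blue filter's eye, mid-thickness
- peg1: peg 1 of the rack (1 is at the left, +y end; 72 mm apart): steel, 7 mm in diameter, 60 mm long, slanting up at 45 degrees towards the robot. Origin: on the crossbar's axis; z runs along the peg to its free tip (z = 60 mm), y along the crossbar; the crossbar takes up the first 6 mm
- peg2: peg 2 of the rack (1 is at the left, +y end; 72 mm apart): steel, 7 mm in diameter, 60 mm long, slanting up at 45 degrees towards the robot. Origin: on the crossbar's axis; z runs along the peg to its free tip (z = 60 mm), y along the crossbar; the crossbar takes up the first 6 mm
- peg3: peg 3 of the rack (1 is at the left, +y end; 72 mm apart): steel, 7 mm in diameter, 60 mm long, slanting up at 45 degrees towards the robot. Origin: on the crossbar's axis; z runs along the peg to its free tip (z = 60 mm), y along the crossbar; the crossbar takes up the first 6 mm
- peg4: peg 4 of the rack (1 is at the left, +y end; 72 mm apart): steel, 7 mm in diameter, 60 mm long, slanting up at 45 degrees towards the robot. Origin: on the crossbar's axis; z runs along the peg to its free tip (z = 60 mm), y along the crossbar; the crossbar takes up the first 6 mm
- rack: hanging rack, fixed: black foot 70 x 340 x 12 mm, two 12 mm steel posts at y = -155 and +155 mm, and between them a 12 mm crossbar, axis 190 mm above the bench. Origin: on the bench under the crossbar's middle; y along the crossbar, the pegs point to -x and up
- unit: lamp supply unit, fixed: grey box with a white top, 130 x 130 mm, top 70 mm above the bench; carries the lamp plug in a socket and a recessed red reset button. Origin: centre of its underside, z up
- lamp_plug: lamp plug: black block 24 x 30 x 34 mm (x, y, z) with an orange band, and under it a steel blade 10 x 16 mm, 22 mm long, that sits in a 14 x 19 mm socket in the unit at the start, held by a sprung ball detent (orange tab). Pull straight up, about 10 N, to free it. 70 g. Origin: centre of the block's underside, z up away from the blade
- reset_button (a joint): travel of the red reset button in m: 0 up, 0.004 fully pressed (about 4 N); it springs back
- button_top (a point): centre of the red button's top (12 mm diameter), 5 mm below the unit's white top in a round hole of 15 mm: only the stylus reaches it
- tray: blue open tray, fixed, 130 x 120 mm outside, 28 mm tall, walls and floor 4 mm. Origin: centre of its underside, z up
- holder: stylus holder, fixed: wooden block 50 x 50 mm, 60 mm tall with a hole of 15 mm diameter, 52 mm deep in its top. Origin: centre of its underside, z up
- holder_mouth (a point): centre of the holder's hole at its top face
- stylus: stylus, standing in the holder at the start, 60 g: yellow square handle 16 x 16 mm, 6 to 66 mm above the origin; collar 24 mm in diameter, 6 mm thick, resting on the holder; below it a steel tip 7 mm in diameter, 45 mm long. Origin: centre of the collar's underside, z up to the handle, x and y square to the handle's sides
- amber_bottle: bystander: amber glass bottle, 48 mm diameter, 85 mm tall, white cap. Origin: centre of its underside
- white_jar: bystander: white jar, 60 mm diameter, 60 mm tall, black lid. Origin: centre of its underside
- brown_vial: bystander: small amber vial, 40 mm diameter, 70 mm tall, black cap. Origin: centre of its underside
Not all that is in view belongs to the job. What is meant by the tray is not brown, and is the larger of those in its own colour.

How it is judged (in metres and radians):
On the way, in this order (a step that is already met when the one before it is completed fails the run):
1. the lamp plug is out of its socket and in the blue tray (x of lamp_plug in the frame of tray between -0.062 and 0.062 m and y of lamp_plug in the frame of tray between -0.057 and 0.057 m and z of lamp_plug in the frame of tray between 0 and 0.045 m), for 0.2 s.
2. then the reset button is pressed down (3 mm or more) with the stylus (value of joint reset_button above 0.003 m and contact force between stylus and unit above 0.5 N), for 0.1 s.
At the end, for the whole second after the job is handed in: plug in the tray; stylus upright in its holder (12 mm sideways, 14 mm in height, 0.15 rad); button up; every filter present at rest with a peg through its eye (eye centre within 14 mm of the peg's axis, -8 to 55 mm along it), eyes over 40 mm apart: one to a peg (all of step 1 and horizontal distance between stylus and holder_mouth below 0.012 m and distance between stylus and holder_mouth below 0.014 m and angle between stylus's own z axis and vertical below 0.15 rad and value of joint reset_button below 0.001 m and ((x of red_eye in the frame of peg1 between -0.014 and 0.014 m and y of red_eye in the frame of peg1 between -0.014 and 0.014 m and z of red_eye in the frame of peg1 between -0.008 and 0.055 m) or (x of red_eye in the frame of peg2 between -0.014 and 0.014 m and y of red_eye in the frame of peg2 between -0.014 and 0.014 m and z of red_eye in the frame of peg2 between -0.008 and 0.055 m) or (x of red_eye in the frame of peg3 between -0.014 and 0.014 m and y of red_eye in the frame of peg3 between -0.014 and 0.014 m and z of red_eye in the frame of peg3 between -0.008 and 0.055 m) or (x of red_eye in the frame of peg4 between -0.014 and 0.014 m and y of red_eye in the frame of peg4 between -0.014 and 0.014 m and z of red_eye in the frame of peg4 between -0.008 and 0.055 m)) and linear speed of each of filter_red, filter_yellow, filter_green, filter_blue, lamp_plug, stylus below 0.03 m/s and ((x of yellow_eye in the frame of peg1 between -0.014 and 0.014 m and y of yellow_eye in the frame of peg1 between -0.014 and 0.014 m and z of yellow_eye in the frame of peg1 between -0.008 and 0.055 m) or (x of yellow_eye in the frame of peg2 between -0.014 and 0.014 m and y of yellow_eye in the frame of peg2 between -0.014 and 0.014 m and z of yellow_eye in the frame of peg2 between -0.008 and 0.055 m) or (x of yellow_eye in the frame of peg3 between -0.014 and 0.014 m and y of yellow_eye in the frame of peg3 between -0.014 and 0.014 m and z of yellow_eye in the frame of peg3 between -0.008 and 0.055 m) or (x of yellow_eye in the frame of peg4 between -0.014 and 0.014 m and y of yellow_eye in the frame of peg4 between -0.014 and 0.014 m and z of yellow_eye in the frame of peg4 between -0.008 and 0.055 m)) and ((x of green_eye in the frame of peg1 between -0.014 and 0.014 m and y of green_eye in the frame of peg1 between -0.014 and 0.014 m and z of green_eye in the frame of peg1 between -0.008 and 0.055 m) or (x of green_eye in the frame of peg2 between -0.014 and 0.014 m and y of green_eye in the frame of peg2 between -0.014 and 0.014 m and z of green_eye in the frame of peg2 between -0.008 and 0.055 m) or (x of green_eye in the frame of peg3 between -0.014 and 0.014 m and y of green_eye in the frame of peg3 between -0.014 and 0.014 m and z of green_eye in the frame of peg3 between -0.008 and 0.055 m) or (x of green_eye in the frame of peg4 between -0.014 and 0.014 m and y of green_eye in the frame of peg4 between -0.014 and 0.014 m and z of green_eye in the frame of peg4 between -0.008 and 0.055 m)) and ((x of blue_eye in the frame of peg1 between -0.014 and 0.014 m and y of blue_eye in the frame of peg1 between -0.014 and 0.014 m and z of blue_eye in the frame of peg1 between -0.008 and 0.055 m) or (x of blue_eye in the frame of peg2 between -0.014 and 0.014 m and y of blue_eye in the frame of peg2 between -0.014 and 0.014 m and z of blue_eye in the frame of peg2 between -0.008 and 0.055 m) or (x of blue_eye in the frame of peg3 between -0.014 and 0.014 m and y of blue_eye in the frame of peg3 between -0.014 and 0.014 m and z of blue_eye in the frame of peg3 between -0.008 and 0.055 m) or (x of blue_eye in the frame of peg4 between -0.014 and 0.014 m and y of blue_eye in the frame of peg4 between -0.014 and 0.014 m and z of blue_eye in the frame of peg4 between -0.008 and 0.055 m)) and distance between red_eye and yellow_eye above 0.04 m and distance between each of red_eye, yellow_eye and green_eye above 0.04 m and distance between each of red_eye, yellow_eye, green_eye and blue_eye above 0.04 m); the robot touches nothing.
It fails at once if a bystander bottle or jar is pushed more than 30 mm or tipped (distance of any of amber_bottle, white_jar, brown_vial from where it was at the start of the episode above 0.03 m or angle between any of amber_bottle, white_jar, brown_vial's own z axis and vertical above 0.4 rad).
Of filter_red, filter_yellow, filter_green, filter_blue only 3 to 4 are there at a start; the rules pass over those that are not, and their reading is None.
At some moment in a run one of filter_red, filter_yellow, filter_green, filter_blue may be knocked a few centimetres aside while the robot is not near it.
It also fails if it takes over 200 s, if anything falls off the work surface, if the arm or the gripper's body presses on something with over 40 N, if the wrist force passes 120 N, or if a joint passes its speed limit or range.

### The arm

A 6-joint arm with a two-finger parallel gripper is mounted at the origin on the work surface. World frame = base frame: x ahead of the robot, y to its left, z up, the work surface at z = 0. Lengths are in mm, angles in degrees, forces in N, time in s.
With the tool pointing down it reaches from about 275 to 825 mm from the base axis. Payload 5.2 kg.
Tool frame: the origin (TCP) lies where the fingers leave the gripper's body, on its centre line; the fingertips stand 84 mm ahead of it and the grasp point (between the pads) lies ahead of it (ctrl.grip_point_offset is the z of the grasp point in the tool frame, in mm); z points along the fingers, y is the line along which they close (so a half turn about z gives the same grasp; the last joint's range is limited). The gripper opens to 93 mm and grips with 3 to 60 N. Pads are 15 mm wide; open, the fingers measure 128 mm over their backs; the gripper's body (75 mm by 188 mm) begins 65 mm behind the grasp point.
Start: joints at [61.547, 14.817, 87.949, -0, 77.235, -11.62], TCP at [159.253, 526.445, 302.753] pointing down, gripper open.
Joint ranges: [-179.93, 179.93], [-52.35, 119.4], [10.71, 147.94], [-69.91, 249.91], [12.55, 155.21], [-178.61, 178.61]. Speed limits (degrees/s): [147.25, 147.25, 180, 180, 180, 180].

### API

Orientations are given as [roll, pitch, yaw] about the fixed x, y, z axes, in that order (R = Rz(yaw) Ry(pitch) Rx(roll)).
In Python, from station import ctrl gives the robot as it stands.
- The arm moves only by the shell command python3 -m jog 'ROWS' [OPENING]. ROWS is JSON, a list of rows, each a list of 4 numbers: the shift along the tool's x, y, z in m, then the turn about the tool's z in rad. A call has 1 to 10 rows; each row is the pose to reach, as a shift and turn from the pose commanded when the call began, along the tool's axes at that moment; what a row does not reach only later rows make up. A row lasts 1/12 s, in which the tool goes at most 41.7 mm and 7.16 degrees, less where a joint would pass 70% of its speed; a pose out of reach is approached as far as the arm can. A call with a gripper value outside its range is refused whole. OPENING is the opening, from 0 (shut) to 1 (fully open), set as the call begins (- or left out, the last holds). The fingers move at their own pace and stop on an object; the grip force is fixed at half the most. Time passes only in rows, so rows that repeat a pose let the fingers close. It gives the time, the measured TCP pose, the force, the opening and the grip force at its end, in the units of the state.
- ctrl.read_state(): the state, without advancing time (a new reading comes with each control period).
- ctrl.capture(name): name is "scene" or "top" or "wrist"; returns (picture, depth): 480x640x3 uint8, red, green, blue; 480x640 float32, mm along the optical axis (not along the pixel's ray), 0 where there is no reading.
- ctrl.camera_model(name): a dict with "fov_y" (degrees; the focal length in pixels is half the picture's height over the tangent of half this angle, whatever the lens; pixels are square), "cx", "cy" (the principal point, pixels), "R" (3x3) and "t" (3): a world point X has camera coordinates R X + t. Camera axes: x right, y down, z forward; pixel columns grow to the right and rows downward; lengths in mm; the calibration is good to about 2 mm. A picture is of the moment at which its call begins: read the wrist's pose just before it. camera_model takes no time and is no camera call; for the wrist camera it gives the pose at the moment of the call.
- ctrl.sign_off(): hands the job in; it is judged then, once.
Trained networks look in the newest picture that a camera, given by its name, has taken for a name from the list of things; names that differ only in an ending like _2 or _b are one class to them, and where a whole thing is asked for, a point or a joint stands for the part that bears it (a point fixed in the world has none). Each returns a list of dicts, best first, with "conf" (0 to 1); they miss things now and then, are a little off and sometimes report something else, mostly with a low value. They report only what shows in the picture. A call takes as long as a camera call. They do not tell look-alikes from the thing itself.
- ctrl.trace(camera, thing): "region" (480x640 bool, what is visible of it) and "extent" ([centre column, centre row, width, height] in pixels, round what is visible of it).
The state is a dict: "time": time; "joint_pos": joint angles; "dq": joint speeds; "tau": joint torques, N m; "tcp_pos": TCP position; "tool_rot": TCP orientation; "force": force on the tool from outside, world axes, zero at the start; "moment": the same for the moment, N m; "gripper_width": finger opening in mm; "gripper_force": force on a finger pad.
Only numpy, scipy, OpenCV 4.12 (cv2) and the standard library are available. Lean on these libraries where they do the work, as an engineer would, in place of code of your own. Each camera call takes 0.05 s, during which the arm holds its last target. There are 200 camera calls.

## Working session

There is one attempt and no reset: what is moved stays moved. The work goes in short steps, Python scripts to look and compute and a shell command to move; the robot and the scene stay as the last step left them, time stands still between calls to the robot, and variables do not carry over. Pictures are saved under pics/ and viewed, at most 14 in all, crops included, and the job is handed in when it is done.

```bash
mkdir -p pics; ls; python3 - <<'E'
from station import ctrl
import cv2
for n in("scene","top","wrist"):
    p,d=ctrl.capture(n); cv2.imwrite(f"pics/{n}0.png",p[:,:,::-1])
    m=ctrl.camera_model(n);print(n,m)
print(ctrl.read_state(),ctrl.grip_point_offset)
E
```

```text
pics
scene {'fov_y': 50.38126722685087, 'cx': 316.6361059876392, 'cy': 233.85748992499114, 'R': array([[-0.7924147 ,  0.60994442,  0.00683695],
       [ 0.43860185,  0.57753141, -0.68853895],
       [-0.42391905, -0.54260969, -0.72516713]]), 't': array([ 442.8256473 ,  -73.93011925, 1360.56908067])}
top {'fov_y': 54.07882295387088, 'cx': 318.9439096909463, 'cy': 243.41472032379914, 'R': array([[ 0.01664712, -0.99980311, -0.0107986 ],
       [-0.98791013, -0.01478231, -0.15432126],
       [ 0.15413125,  0.01323705, -0.98796171]]), 't': array([ -57.75497173,  520.95937694, 1327.51122032])}
wrist {'fov_y': 63.04757581056478, 'cx': 321.775364390427, 'cy': 240.3595522623576, 'R': array([[ 0.28959723,  0.95714713, -0.00167794],
       [ 0.92430534, -0.27920437,  0.26020098],
       [ 0.24858213, -0.07690441, -0.96555302]]), 't': array([-548.14121381,  -30.34128372,  390.91516588])}
{'time': 0.15, 'joint_pos': array([ 6.15485620e+01,  1.48504562e+01,  8.79956356e+01, -1.29882009e-03,
        7.72345411e+01, -1.16204421e+01]), 'dq': array([-0.02921041, -0.10830737, -0.28537024,  0.04525357, -0.01275701,
       -0.07680938]), 'tau': array([ 1.65278929e-03, -4.37645602e+01, -2.84233564e+01,  7.17323972e-02,
        3.81514197e-02, -9.60833017e-05]), 'tcp_pos': array([159.09982795, 526.17646498, 302.10846387]), 'tool_rot': array([-1.79920765e+02, -1.50013100e-02,  1.63169282e+02]), 'force': array([-1.14616153,  0.33793464, -0.23844592]), 'moment': array([-0.03412625, -0.02006207,  0.01771817]), 'gripper_force': 0.0, 'gripper_width': 93.25609309603918} 65.3
```

View pics/top0.png

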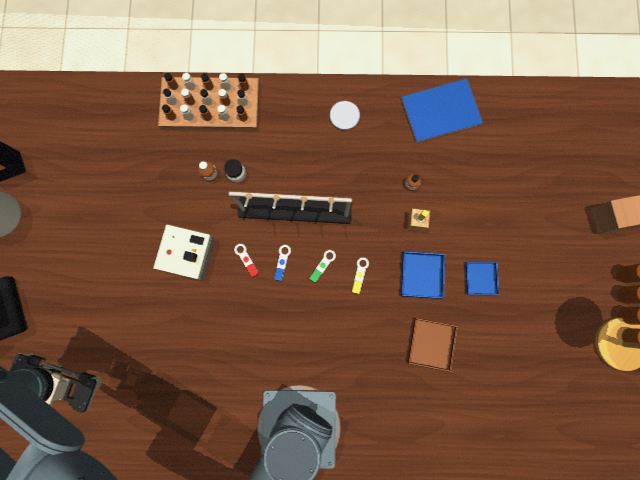

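View pics/scene0.png

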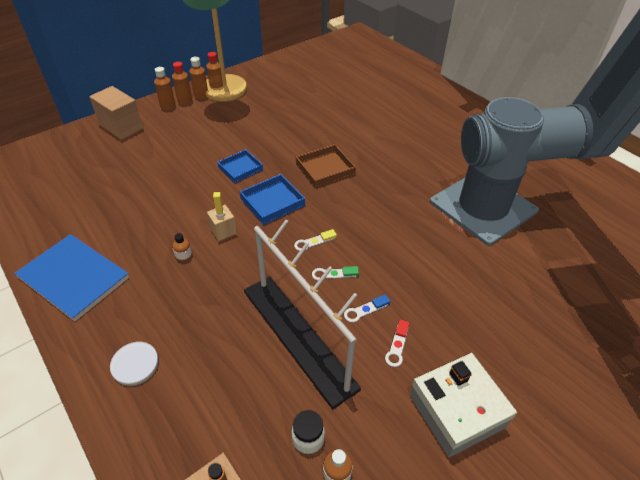

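```bash
cat > h.py <<'E'
import numpy as np, cv2
from station import ctrl
from scipy.spatial.transform import Rotation as Ro
GO=ctrl.grip_point_offset
def K(m):
    f=240/np.tan(np.radians(m["fov_y"]/2)); return f,m["cx"],m["cy"]
def shot(cam,name=None):
    m=ctrl.camera_model(cam); p,d=ctrl.capture(cam)
    if name: cv2.imwrite(f"pics/{name}.png",p[:,:,::-1])
    return m,p,d
def cloud(m,d,mask=None):
    f,cx,cy=K(m); ok=d>0
    if mask is not None: ok&=mask
    v,u=np.nonzero(ok); z=d[v,u]
    c=np.c_[(u-cx)*z/f,(v-cy)*z/f,z]
    return (c-m["t"])@m["R"], u, v
def onplane(m,u,v,z):   # pixels -> world points at height z
    f,cx,cy=K(m); u=np.atleast_1d(u);v=np.atleast_1d(v)
    r=np.c_[(u-cx)/f,(v-cy)/f,np.ones(len(u))]@m["R"]; o=-m["R"].T@m["t"]
    return o+r*((z-o[2])/r[:,2])[:,None]
def proj(m,X):
    f,cx,cy=K(m); c=np.atleast_2d(X)@m["R"].T+m["t"]; return c[:,:2]/c[:,2:]*f+[cx,cy]
def go(x,y,z,yaw=None,lab=""):   # x,y,z of the GRASP point, yaw of tool (deg) -> jog row (m, rad) from now
    s=ctrl.read_state(); R=Ro.from_euler("xyz",s["tool_rot"],degrees=True).as_matrix()
    y0=s["tool_rot"][2]; c,sn=np.cos(np.radians(y0)),np.sin(np.radians(y0))
    D=np.array([x,y,z+GO])-s["tcp_pos"]
    t=0 if yaw is None else -np.radians((yaw-y0+180)%360-180)
    print(lab,"row",np.round([(c*D[0]+sn*D[1])/1e3,(sn*D[0]-c*D[1])/1e3,-D[2]/1e3,t],4))
def st():
    s=ctrl.read_state(); print("t",s["time"],"tcp",s["tcp_pos"].round(1),"rot",s["tool_rot"].round(2),"F",s["force"].round(1),"w",round(s["gripper_width"],1),"gf",s["gripper_force"],"j6",s["joint_pos"][5].round(0))
E
python3 - <<'E'
from h import *
m,p,d=shot("top")
for n in["filter_red","filter_yellow","filter_green","filter_blue","unit","lamp_plug","tray","holder","stylus","rack","amber_bottle","white_jar","brown_vial","reset_button"]:
    L=ctrl.trace("top",n)
    for r in L[:2]:
        if r["conf"]<.3: continue
        P,u,v=cloud(m,d,r["region"])
        c=np.median(P,0); (a,b),(w,h),ang=cv2.minAreaRect(P[:,:2].astype(np.float32))
        print(n,round(r["conf"],2),np.round(r["extent"]),"med",c.round(),"rect",round(a),round(b),round(w),round(h),round(ang,1),"z",np.percentile(P[:,2],[5,95]).round())
E
```

```text
filter_red 0.71 [288. 210. 117.  26.] med [621.  31.  14.] rect 620 35 348 84 87.0 z [  8. 202.]
filter_red 0.57 [247. 261.  25.  33.] med [468. 164.   8.] rect 473 169 107 31 30.6 z [ 2. 18.]
filter_yellow 0.58 [361. 275.  13.  38.] med [ 426. -166.    8.] rect 434 -168 30 107 77.9 z [ 1. 18.]
filter_yellow 0.42 [418. 222.  24.  20.] med [ 588. -331.   59.] rect 596 -345 68 51 85.9 z [ 6. 65.]
filter_green 0.34 [282. 262.  14.  35.] med [461.  63.   8.] rect 468 61 32 107 80.8 z [ 1. 17.]
filter_blue 0.7 [282. 262.  16.  34.] med [458.  63.   9.] rect 467 61 25 105 75.1 z [ 2. 18.]
filter_blue 0.56 [235. 171.  24.  20.] med [734. 206.  59.] rect 740 208 54 58 86.0 z [24. 65.]
unit 0.76 [185. 253.  58.  56.] med [489. 337.  70.] rect 493 342 133 141 77.5 z [29. 75.]
lamp_plug 0.5 [188. 258.   9.   6.] med [470. 307. 103.] rect 471 310 29 23 77.5 z [ 83. 109.]
tray 0.86 [482. 278.  37.  36.] med [ 432. -527.    5.] rect 432 -529 101 102 1.0 z [-1. 22.]
tray 0.78 [432. 346.  51.  59.] med [ 238. -377.    5.] rect 239 -379 133 136 80.0 z [-0. 29.]
holder 0.65 [417. 222.  24.  21.] med [ 588. -329.   59.] rect 605 -339 51 68 83.4 z [ 7. 65.]
rack 0.79 [289. 208. 118.  30.] med [622.  32.  14.] rect 623 33 98 347 0.3 z [  8. 202.]
rack 0.67 [248. 199.   9.  15.] med [619. 137. 203.] rect 629 150 89 30 32.9 z [ 13. 230.]
amber_bottle 0.68 [208. 172.  20.  23.] med [731. 285.  54.] rect 748 299 76 52 45.6 z [-1. 87.]
white_jar 0.72 [323. 266.  26.  32.] med [456. -56.   8.] rect 462 -56 32 106 53.4 z [ 1. 17.]
white_jar 0.62 [234. 171.  24.  24.] med [733. 206.  59.] rect 739 208 57 59 39.2 z [16. 65.]
brown_vial 0.66 [411. 183.  15.  16.] med [ 707. -319.   48.] rect 710 -321 37 30 57.0 z [20. 73.]
```

```bash
python3 - <<'E'
from h import *
st();go(485,330,250,167.5)
E
```

```text
t 0.9 tcp [159.3 526.5 302.8] rot [180.    -0.   163.17] F [-0.5 -0.1 -0.1] w 93.0 gf 0.0 j6 -12.0
 row [-0.3687 -0.0937 -0.0125 -0.0756]
```

```bash
python3 -m jog '[[-0.04,-0.01,-0.002,-0.02],[-0.08,-0.02,-0.004,-0.04],[-0.12,-0.03,-0.006,-0.07],[-0.16,-0.04,-0.012,-0.076],[-0.2,-0.05,-0.012,-0.076],[-0.24,-0.06,-0.012,-0.076],[-0.28,-0.07,-0.012,-0.076],[-0.32,-0.08,-0.012,-0.076],[-0.36,-0.09,-0.012,-0.076],[-0.369,-0.094,-0.012,-0.076]]' 1 && python3 -m jog '[[0,0,0,0],[0,0,0,0],[0,0,0,0]]'; python3 - <<'E'
from h import *
st();m,p,d=shot("wrist","unit1")
for n in["lamp_plug","unit","reset_button"]:
    for r in ctrl.trace("wrist",n)[:2]:
        P,u,v=cloud(m,d,r["region"]);P=P[P[:,2]>np.percentile(P[:,2],50)-6]
        (a,b),(w,h),ang=cv2.minAreaRect(P[:,:2].astype(np.float32))
        print(n,round(r["conf"],2),np.round(r["extent"]),"med",np.median(P,0).round(1),"rect",round(a,1),round(b,1),round(w,1),round(h,1),round(ang,1))
# unit top plane
P,u,v=cloud(m,d);T=P[abs(P[:,2]-70)<5]
print(np.median(T[:,2]),cv2.minAreaRect(T[:,:2].astype(np.float32)))
E
```

```text
time: 1.73
tcp_pos: [490.2, 326.2, 314.3]
tool_rot: [-180.0, 0.2, 167.3]
force: [0.1, 0.5, -0.4]
gripper_width: 92.7
gripper_force: 0.0
time: 1.98
tcp_pos: [483.9, 330.4, 314.7]
tool_rot: [180.0, -0.1, 167.6]
force: [-0.2, 0.4, -0.8]
gripper_width: 93.1
gripper_force: 0.0
t 1.9833 tcp [483.9 330.4 314.7] rot [ 1.7999e+02 -6.0000e-02  1.6757e+02] F [-0.2  0.4 -0.8] w 93.1 gf 0.0 j6 -54.0
lamp_plug 0.9 [295. 219.  42.  37.] med [469.6 310.7 104.1] rect 470.5 310.3 29.5 24.5 77.2
unit 0.64 [337. 219. 156. 154.] med [486.1 344.7  70.4] rect 487.9 340.2 130.5 130.0 77.5
unit 0.42 [338. 421.  43.  33.] med [717.  294.2  36.9] rect 723.9 292.7 47.6 21.3 78.7
reset_button 0.62 [377. 214.  14.  18.] med [484.8 376.5  65.3] rect 485.0 376.5 10.9 11.0 35.6
reset_button 0.34 [166. 231.  97.  82.] med [467.5 163.8   5.9] rect 472.9 168.3 106.5 34.9 29.8
70.38369232243444 ((539.6956176757812, 312.17169189453125), (158.91912841796875, 278.5075988769531), 61.60188674926758)
```

View pics/unit1.png

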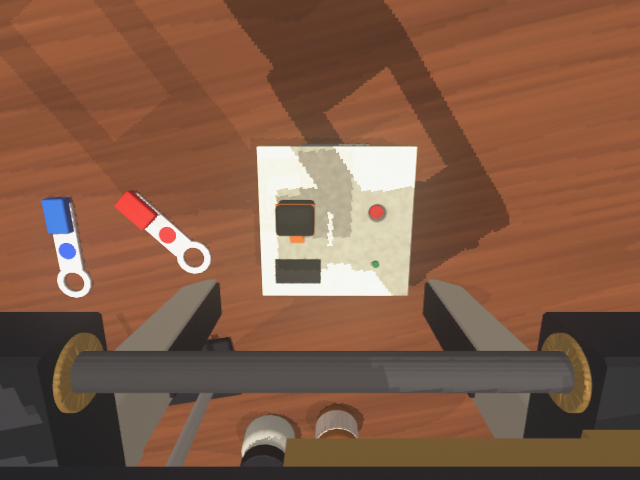

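```bash
python3 - <<'E'
from h import *
st();go(470.3,310.4,93,167.5)
E
```

```text
t 2.1833 tcp [484.  330.7 315.1] rot [1.7998e+02 1.0000e-02 1.6765e+02] F [-0.4 -0.7  0.2] w 93.0 gf 0.0 j6 -54.0
 row [ 0.009  -0.0228  0.1568  0.0026]
```

```bash
python3 -m jog '[[0.009,-0.023,0.04,0],[0.009,-0.023,0.08,0],[0.009,-0.023,0.12,0],[0.009,-0.023,0.14,0],[0.009,-0.023,0.157,0],[0.009,-0.023,0.157,0],[0.009,-0.023,0.157,0]]' 1 && python3 -m jog '[[0,0,0,0],[0,0,0,0],[0,0,0,0],[0,0,0,0],[0,0,0,0],[0,0,0,0],[0,0,0,0],[0,0,0,0]]' 0 && python3 -m jog '[[0,0,-0.005,0],[0,0,-0.01,0],[0,0,-0.015,0],[0,0,-0.02,0],[0,0,-0.03,0],[0,0,-0.05,0],[0,0,-0.08,0],[0,0,-0.12,0],[0,0,-0.12,0]]' && python3 -c "
from h import *
st()
m,p,d=shot('top')
P,u,v=cloud(m,d); k=(P[:,0]>340)&(P[:,0]<540)&(P[:,1]<-270)&(P[:,1]>-450)&(P[:,2]<60)
hsv=cv2.cvtColor(p,cv2.COLOR_RGB2HSV)[v,u]; b=k&(abs(hsv[:,0].astype(int)-110)<12)&(hsv[:,1]>120)
print('tray',cv2.minAreaRect(P[b][:,:2].astype(np.float32)))
go(440,-360,200,180)
"
```

```text
time: 2.77
tcp_pos: [470.6, 309.7, 157.4]
tool_rot: [-180.0, -0.0, 167.6]
force: [-0.1, 0.0, -0.6]
gripper_width: 92.6
gripper_force: 0.0
time: 3.43
tcp_pos: [471.5, 309.1, 157.8]
tool_rot: [180.0, 0.0, 167.5]
force: [0.6, -0.3, -0.0]
gripper_width: 44.6
gripper_force: 0.0
time: 4.18
tcp_pos: [474.6, 310.3, 286.8]
tool_rot: [179.5, 0.7, 167.5]
force: [1.0, 0.3, 0.5]
gripper_width: 29.9
gripper_force: 29.8
t 4.1833 tcp [474.6 310.3 286.8] rot [179.54   0.7  167.53] F [1.  0.3 0.5] w 29.9 gf 29.755946695804596 j6 -56.0
tray ((437.650390625, -355.4683837890625), (128.16514587402344, 130.1602020263672), 86.75773620605469)
 row [-0.1118 -0.6614  0.0184 -0.2177]
```

```bash
python3 - <<'E'
from h import *
m,p,d=shot("wrist","plug2")
st();go(437.5,-355.5,180,180)
r=ctrl.trace("wrist","lamp_plug")
for q in r[:2]:
    P,u,v=cloud(m,d,q["region"]);print(q["conf"],q["extent"],np.median(P,0),np.percentile(P[:,2],[3,97]))
E
```

```text
t 4.2833 tcp [472.5 309.5 280.9] rot [179.81   0.3  167.52] F [-0.6 -0.2 -1.9] w 29.8 gf 29.7555148601532 j6 -56.0
 row [-0.1095 -0.6568  0.0356 -0.2178]
0.8 [322.4, 303.9, 70.1, 75.9] [467.55515333 310.22621621 220.39642782] [192.15536698 222.11569398]
0.39 [171.0, 242.6, 103.8, 89.0] [466.4902004  163.00474574   5.98791597] [ 3.34166134 15.27853539]
```

View pics/plug2.png

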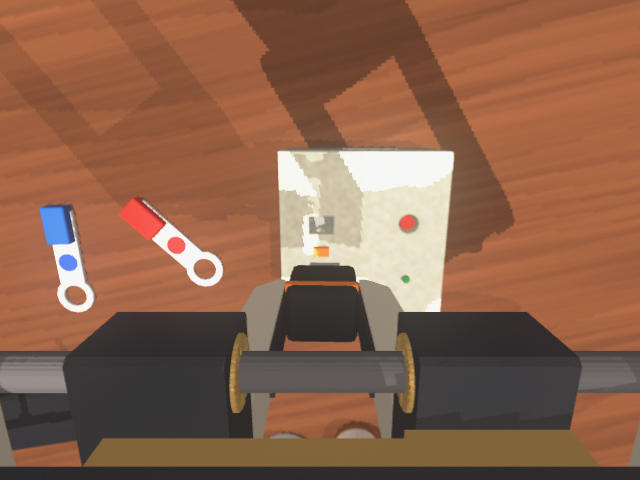

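```bash
python3 -m jog '[[-0.007,-0.041,0,0],[-0.014,-0.082,0,0],[-0.021,-0.123,0,0],[-0.028,-0.164,0,0],[-0.035,-0.205,0,0],[-0.042,-0.246,0,0],[-0.049,-0.287,0,0],[-0.056,-0.328,0,0],[-0.061,-0.369,0,0],[-0.068,-0.41,0,0]]' && python3 -m jog '[[-0.007,-0.041,0,-0.07],[-0.014,-0.082,0,-0.14],[-0.021,-0.123,0,-0.218],[-0.028,-0.164,0.01,-0.218],[-0.035,-0.205,0.02,-0.218],[-0.042,-0.245,0.035,-0.218],[-0.042,-0.247,0.035,-0.218],[-0.042,-0.247,0.035,-0.218],[-0.042,-0.247,0.035,-0.218]]' && python3 -c "
from h import *
st(); go(437.5,-355.5,57,180)"
```

```text
time: 5.17
tcp_pos: [447.7, -107.4, 276.5]
tool_rot: [180.0, -0.2, 167.5]
force: [1.5, -0.5, -0.9]
gripper_width: 30.0
gripper_force: 29.8
time: 5.92
tcp_pos: [436.2, -355.4, 241.3]
tool_rot: [179.8, -0.1, 179.9]
force: [0.6, 0.0, 0.4]
gripper_width: 30.2
gripper_force: 29.8
t 5.9167 tcp [ 436.2 -355.4  241.3] rot [ 1.7981e+02 -1.2000e-01  1.7994e+02] F [0.6 0.  0.4] w 30.2 gf 29.75547283887863 j6 -140.0
 row [-1.30e-03 -1.00e-04  1.19e-01 -1.10e-03]
```

```bash
python3 -m jog '[[0,0,0.03,0],[0,0,0.06,0],[0,0,0.09,0],[0,0,0.105,0],[0,0,0.119,0],[0,0,0.119,0],[0,0,0.119,0]]' && python3 -m jog '[[0,0,0,0],[0,0,0,0],[0,0,0,0],[0,0,0,0],[0,0,0,0],[0,0,0,0],[0,0,0,0],[0,0,0,0]]' 0.7 && python3 -m jog '[[0,0,-0.02,0],[0,0,-0.06,0],[0,0,-0.1,0],[0,0,-0.14,0],[0,0,-0.18,0],[0,0,-0.2,0],[0,0,-0.2,0],[0,0,-0.2,0]]' && python3 - <<'E'
from h import *
st()
m,p,d=shot("wrist","tray3")
for n in["lamp_plug","tray"]:
  for q in ctrl.trace("wrist",n)[:2]:
    P,u,v=cloud(m,d,q["region"]);print(n,q["conf"],q["extent"],np.median(P,0),np.percentile(P[:,2],[3,97]),cv2.minAreaRect(P[:,:2].astype(np.float32)))
# holder/stylus from top
m,p,d=shot("top")
for n in["holder","stylus"]:
  for q in ctrl.trace("top",n)[:2]:
    P,u,v=cloud(m,d,q["region"]);print(n,q["conf"],q["extent"],np.median(P,0),np.percentile(P[:,2],[3,97]))
P,u,v=cloud(m,d);k=(abs(P[:,0]-605)<60)&(abs(P[:,1]+335)<60)&(P[:,2]>90)
print("handle",np.median(P[k],0),k.sum())
go(595,-338,200,180)
E
```

```text
time: 6.5
tcp_pos: [437.2, -353.8, 123.7]
tool_rot: [179.9, -0.0, -179.9]
force: [0.1, -0.5, -0.6]
gripper_width: 29.9
gripper_force: 30.0
time: 7.17
tcp_pos: [436.8, -356.2, 123.8]
tool_rot: [-180.0, 0.0, 180.0]
force: [-0.1, -0.4, 0.5]
gripper_width: 64.7
gripper_force: 0.0
time: 7.83
tcp_pos: [437.1, -356.4, 325.0]
tool_rot: [-179.9, 0.1, -180.0]
force: [0.2, 0.6, -0.8]
gripper_width: 64.7
gripper_force: 0.0
t 7.8333 tcp [ 437.1 -356.4  325. ] rot [-1.7987e+02  1.1000e-01 -1.7999e+02] F [ 0.2  0.6 -0.8] w 64.7 gf 0.0 j6 -141.0
lamp_plug 0.9 [324.7, 214.4, 31.2, 29.5] [ 433.07390682 -355.18636518   59.91897623] [35.39596902 61.63155176] ((435.6268310546875, -355.5849304199219), (23.628541946411133, 28.23486328125), 0.15547221899032593)
tray 0.85 [293.6, 42.3, 146.3, 84.6] [ 274.1038978  -380.60072737    4.67755312] [ 2.46429077 28.71078802] ((270.50439453125, -386.65179443359375), (130.13601684570312, 68.13430786132812), 80.81947326660156)
tray 0.71 [155.3, 199.9, 105.8, 98.4] [ 430.10360151 -530.08185018    3.70799832] [ 1.73563606 21.4659581 ] ((433.6724853515625, -532.1756591796875), (103.72152709960938, 101.95877075195312), 1.2295176982879639)
holder 0.69 [418.6, 219.7, 22.9, 25.5] [ 588.01497246 -331.03366175   58.99543962] [-0.53206892 68.89217243]
stylus 0.36 [359.9, 276.7, 14.6, 39.8] [ 431.67279617 -165.78599615    7.90363404] [ 0.69596233 19.36689484]
handle [ 594.33323979 -335.30395178  124.59682271] 56
 row [-0.1584  0.0177  0.0567  0.0002]
```

```bash
python3 -m jog '[[-0.04,0.005,0,0],[-0.08,0.01,0,0],[-0.12,0.018,0,0],[-0.15,0.018,0,0],[-0.158,0.018,0,0],[-0.158,0.018,0,0],[-0.158,0.018,0,0]]' && python3 - <<'E'
from h import *
st()
m,p,d=shot("wrist","sty4")
for n in["holder","stylus"]:
  for q in ctrl.trace("wrist",n)[:2]:
    P,u,v=cloud(m,d,q["region"]);print(n,q["conf"],q["extent"],np.median(P,0),np.percentile(P[:,2],[3,97]))
P,u,v=cloud(m,d);near=(abs(P[:,0]-597)<60)&(abs(P[:,1]+338)<60)
for lo,hi in((120,130),(55,63.5),(64,70)):
    k=near&(P[:,2]>lo)&(P[:,2]<hi);print(lo,np.median(P[k],0),k.sum(),cv2.minAreaRect(P[k][:,:2].astype(np.float32)))
E
```

```text
time: 8.72
tcp_pos: [594.4, -338.0, 322.3]
tool_rot: [179.9, -0.1, -180.0]
force: [0.6, 0.1, 0.3]
gripper_width: 65.1
gripper_force: 0.0
t 8.7167 tcp [ 594.4 -338.   322.3] rot [ 1.7993e+02 -1.4000e-01 -1.7995e+02] F [0.6 0.1 0.3] w 65.1 gf 0.0 j6 -129.0
holder 0.7 [321.0, 218.0, 59.0, 64.6] [ 585.75586535 -338.51704129   60.09095792] [ 8.57218938 61.6006254 ]
stylus 0.93 [320.4, 234.4, 28.5, 41.8] [ 592.76127211 -340.07579063  121.1004867 ] [ 65.75960373 127.22992636]
120 [ 596.1763629  -340.07761993  126.11710542] 473 ((597.1190185546875, -340.17999267578125), (16.25058364868164, 16.310909271240234), 56.9454231262207)
55 [ 589.5010361  -340.28596653   60.30376463] 2152 ((597.1720581054688, -340.177001953125), (50.007057189941406, 50.26980209350586), 83.86138916015625)
64 [ 590.36200412 -340.27405103   66.24618773] 154 ((593.2385864257812, -340.6079406738281), (15.132619857788086, 23.038135528564453), 6.203258991241455)
```

View pics/sty4.png

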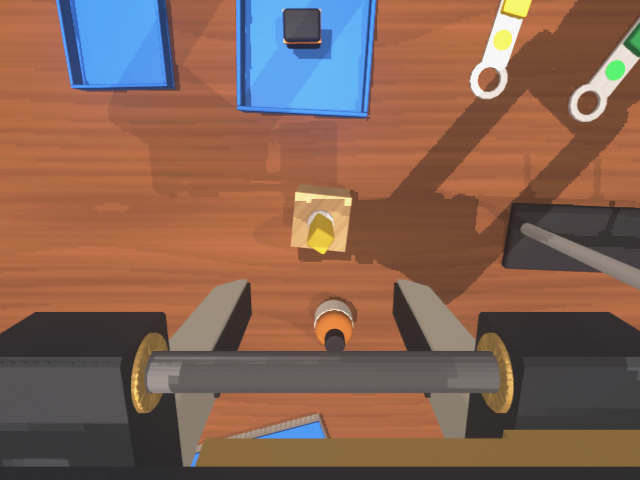

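```bash
python3 - <<'E'
from h import *
st();go(597.1,-340.2,103,147)
E
```

```text
t 8.8667 tcp [ 593.5 -338.6  323.9] rot [ 1.8000e+02 -4.0000e-02  1.7994e+02] F [ 0.5 -0.   0.1] w 65.2 gf 0.0 j6 -129.0
 row [-0.0036 -0.0016  0.1556  0.5749]
```

```bash
python3 -m jog '[[-0.0035,-0.0015,0.01,0.12],[-0.0035,-0.0015,0.02,0.24],[-0.0035,-0.0015,0.04,0.36],[-0.0035,-0.0015,0.06,0.48],[-0.0035,-0.0015,0.09,0.575],[-0.0035,-0.0015,0.12,0.575],[-0.0035,-0.0015,0.14,0.575],[-0.0035,-0.0015,0.1555,0.575],[-0.0035,-0.0015,0.1555,0.575],[-0.0035,-0.0015,0.1555,0.575]]' && python3 -m jog '[[0,0,0,0],[0,0,0,0],[0,0,0,0],[0,0,0,0],[0,0,0,0],[0,0,0,0],[0,0,0,0],[0,0,0,0],[0,0,0,0],[0,0,0,0]]' 0 && python3 -m jog '[[0,0,0,0],[0,0,0,0]]' && python3 -m jog '[[0,0,-0.015,0],[0,0,-0.03,0],[0,0,-0.05,0],[0,0,-0.08,0],[0,0,-0.12,0],[0,0,-0.14,0],[0,0,-0.14,0],[0,0,-0.14,0]]' && python3 -c "
from h import *
st(); go(484.9,376.5,243,147)
import json"
```

```text
time: 9.7
tcp_pos: [597.2, -340.0, 168.2]
tool_rot: [180.0, -0.1, 147.0]
force: [0.0, 0.0, 0.1]
gripper_width: 65.3
gripper_force: 0.0
time: 10.53
tcp_pos: [598.4, -339.6, 168.3]
tool_rot: [180.0, -0.0, 147.1]
force: [0.6, -0.2, 0.4]
gripper_width: 16.1
gripper_force: 30.0
time: 10.7
tcp_pos: [598.4, -339.6, 168.3]
tool_rot: [180.0, -0.0, 147.1]
force: [0.3, 0.4, 0.4]
gripper_width: 15.8
gripper_force: 30.0
time: 11.37
tcp_pos: [598.7, -339.9, 309.7]
tool_rot: [-180.0, 0.2, 147.1]
force: [-0.1, 0.7, -2.4]
gripper_width: 16.0
gripper_force: 30.0
t 11.3667 tcp [ 598.7 -339.9  309.7] rot [-179.98    0.18  147.07] F [-0.1  0.7 -2.4] w 16.0 gf 29.999707639217377 j6 -96.0
 row [0.485  0.5394 0.0014 0.0012]
```

```bash
python3 -m jog '[[0.033,-0.021,0,0],[0.066,-0.043,0,0],[0.1,-0.065,0,0],[0.109,-0.071,0,0],[0.129,-0.037,0,0],[0.15,-0.003,0,0],[0.171,0.031,0,0],[0.192,0.065,0,0],[0.213,0.099,0,0],[0.234,0.133,0,0]]' && python3 -m jog '[[0.021,0.034,0,0],[0.042,0.068,0,0],[0.063,0.102,0,0],[0.084,0.136,0,0],[0.105,0.17,0,0],[0.126,0.204,0,0],[0.147,0.238,0,0],[0.168,0.272,0,0],[0.189,0.306,0,0],[0.21,0.34,0,0]]' && python3 -m jog '[[0.021,0.034,0,0],[0.041,0.066,0,0],[0.041,0.066,0,0],[0.041,0.066,0,0],[0.041,0.066,0,0]]' && python3 -c "
from h import *
st(); go(484.9,376.5,178,147)
m,p,d=shot('wrist','sty5')
for n in['reset_button','stylus']:
  for q in ctrl.trace('wrist',n)[:2]:
    P,u,v=cloud(m,d,q['region']);print(n,q['conf'],q['extent'],np.median(P,0),np.percentile(P[:,2],[3,97]),cv2.minAreaRect(P[:,:2].astype(np.float32))[:2])
"
```

```text
time: 12.2
tcp_pos: [473.4, -98.7, 306.5]
tool_rot: [-180.0, -0.2, 147.0]
force: [0.0, 0.4, -0.1]
gripper_width: 15.8
gripper_force: 30.0
time: 13.03
tcp_pos: [481.9, 300.8, 306.2]
tool_rot: [-179.9, -0.1, 147.1]
force: [1.7, 0.1, -1.0]
gripper_width: 15.6
gripper_force: 30.0
time: 13.45
tcp_pos: [483.8, 376.1, 306.3]
tool_rot: [-179.8, -0.1, 147.1]
force: [0.3, 0.3, -0.1]
gripper_width: 15.8
gripper_force: 30.0
t 13.45 tcp [483.8 376.1 306.3] rot [-1.7981e+02 -7.0000e-02  1.4712e+02] F [ 0.3  0.3 -0.1] w 15.8 gf 29.99967098236084 j6 -30.0
 row [-0.0007  0.0009  0.063   0.002 ]
reset_button 0.74 [328.0, 223.6, 16.2, 12.8] [484.82218827 376.9479087   65.07128513] [58.20004131 66.63424343] ((485.0714111328125, 376.8846130371094), (11.464929580688477, 13.925985336303711))
stylus 0.96 [320.9, 301.0, 45.1, 105.0] [476.95285115 378.69934202 250.05436402] [200.11210013 265.0645965 ] ((498.0547180175781, 370.9573059082031), (22.066593170166016, 56.746116638183594))
stylus 0.73 [327.5, 226.3, 16.4, 12.4] [484.37538685 376.62439881  65.10790048] [63.01980521 66.43120864] ((484.69036865234375, 376.4542236328125), (10.333991050720215, 10.781224250793457))
```

View pics/sty5.png

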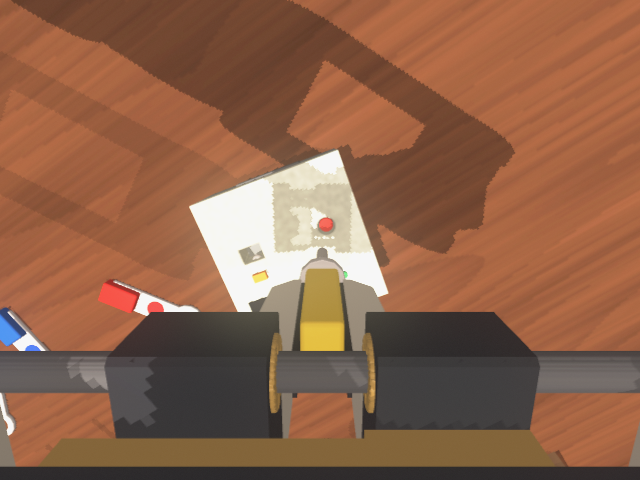

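```bash
python3 -m jog '[[-0.0005,0.001,0.03,0],[-0.0005,0.001,0.055,0],[-0.0005,0.001,0.067,0],[-0.0005,0.001,0.067,0],[-0.0005,0.001,0.067,0]]' && python3 - <<'E'
from h import *
st(); s=ctrl.read_state()
m,p,d=shot('wrist')
P,u,v=cloud(m,d); t=s["tcp_pos"]
for a in range(-156,-100,6):
    k=(np.hypot(P[:,0]-t[0],P[:,1]-t[1])<16)&(P[:,2]>t[2]+a)&(P[:,2]<t[2]+a+6)&(P[:,2]>74)
    if k.sum(): print(a,k.sum(),P[k].mean(0).round(1),(P[k].mean(0)-t).round(1), (P[k][:,:2]-t[:2])@np.array([.545,.839]) .mean() if 0 else ((P[k][:,:2]-t[:2])@np.array([.545,.839])).mean().round(2))
b=((p[:,:,0]>150)&(p[:,:,1]<80)&(p[:,:,2]<80)); P,u,v=cloud(m,d,b); k=np.hypot(P[:,0]-485,P[:,1]-376.5)<15
print("btn",P[k].mean(0),k.sum(),u[k].mean(),v[k].mean())
cv2.imwrite("pics/sty6.png",cv2.resize(p[150:350,220:440,::-1],None,fx=3,fy=3,interpolation=cv2.INTER_NEAREST)[:600])
E
```

```text
time: 14.02
tcp_pos: [485.5, 375.9, 241.1]
tool_rot: [-179.9, -0.0, 147.0]
force: [0.6, 0.1, -1.1]
gripper_width: 16.2
gripper_force: 30.0
t 14.0167 tcp [485.5 375.9 241.1] rot [-1.7994e+02 -3.0000e-02  1.4697e+02] F [ 0.6  0.1 -1.1] w 16.2 gf 29.999634325504303 j6 -30.0
-156 13 [481.8 376.4  89.7] [  -3.7    0.5 -151.4] -1.59
-150 33 [481.8 376.6  94.2] [  -3.7    0.7 -146.9] -1.43
-144 30 [481.8 376.6 100.1] [  -3.7    0.8 -141. ] -1.38
-138 21 [481.4 376.8 105. ] [  -4.1    0.9 -136.2] -1.45
-108 312 [477.6 379.5 137.7] [  -7.9    3.6 -103.4] -1.27
-102 269 [477.9 379.2 140.7] [  -7.6    3.3 -100.5] -1.35
btn [486.3685333  380.56246466  64.58116641] 27 330.14814814814815 240.96296296296296
```

View pics/sty6.png

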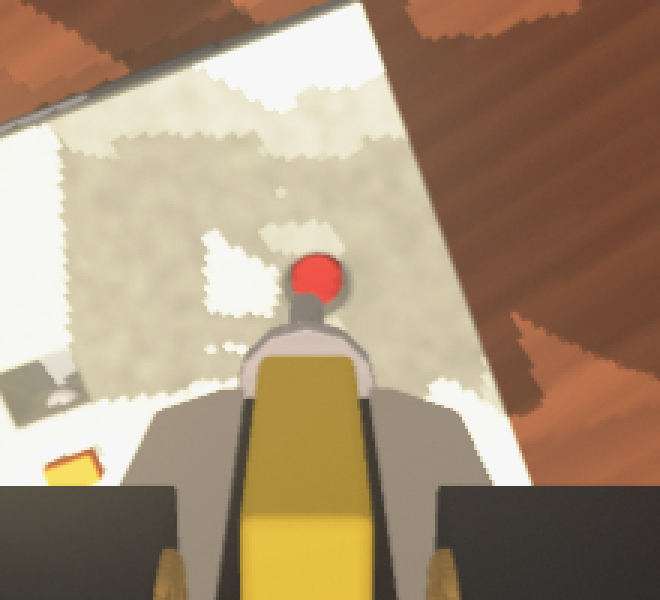

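```bash
python3 -m jog '[[0,0.0018,0.005,0],[0,0.0018,0.012,0],[0,0.0018,0.018,0],[0,0.0018,0.022,0],[0,0.0018,0.024,0],[0,0.0018,0.026,0],[0,0.0018,0.027,0],[0,0.0018,0.027,0]]' && python3 -m jog '[[0,0,0.001,0],[0,0,0.001,0],[0,0,0.001,0]]' && python3 -c "
from h import *
st()"
```

```text
time: 14.73
tcp_pos: [486.1, 378.5, 214.4]
tool_rot: [-180.0, -0.0, 147.1]
force: [-1.7, -0.5, 2.9]
gripper_width: 15.8
gripper_force: 30.0
time: 14.98
tcp_pos: [486.1, 378.5, 214.0]
tool_rot: [180.0, 0.0, 147.1]
force: [-2.5, -1.1, 6.1]
gripper_width: 15.6
gripper_force: 30.0
t 14.9833 tcp [486.1 378.5 214. ] rot [1.8000e+02 1.0000e-02 1.4707e+02] F [-2.5 -1.1  6.1] w 15.6 gf 30.001291036605835 j6 -30.0
```

```bash
python3 -m jog '[[0,0,0.001,0],[0,0,0.001,0],[0,0,0.001,0]]' && python3 -m jog '[[0,0,0.0005,0],[0,0,0.001,0],[0,0,0.001,0],[0,0,0.001,0]]'
```

```text
time: 15.23
tcp_pos: [486.2, 378.5, 213.9]
tool_rot: [180.0, 0.0, 147.1]
force: [-3.0, -2.0, 10.0]
gripper_width: 16.1
gripper_force: 30.0
time: 15.57
tcp_pos: [486.2, 378.5, 213.7]
tool_rot: [179.9, 0.0, 147.1]
force: [-3.9, -4.0, 14.5]
gripper_width: 15.7
gripper_force: 30.0
```

```bash
python3 -m jog '[[0,0,-0.01,0],[0,0,-0.03,0],[0,0,-0.06,0],[0,0,-0.1,0],[0,0,-0.1,0],[0,0,-0.1,0]]' && python3 -m jog '[[-0.021,-0.034,0,0],[-0.042,-0.068,0,0],[-0.063,-0.102,0,0],[-0.084,-0.136,0,0],[-0.105,-0.17,0,0],[-0.126,-0.204,0,0],[-0.147,-0.238,0,0],[-0.168,-0.272,0,0],[-0.189,-0.306,0,0],[-0.21,-0.34,0,0]]' && python3 -m jog '[[-0.021,-0.034,0,0],[-0.042,-0.068,0,0],[-0.063,-0.102,0,0],[-0.084,-0.136,0,0],[-0.105,-0.17,0,0],[-0.126,-0.204,0,0],[-0.147,-0.238,0,0],[-0.165,-0.27,0,0],[-0.165,-0.27,0,0],[-0.165,-0.27,0,0]]' && python3 -c "
from h import *
st(); go(598.2,-339.7,240,147)
"
```

```text
time: 16.07
tcp_pos: [487.5, 379.2, 314.4]
tool_rot: [179.7, 0.2, 147.1]
force: [0.1, -0.7, -1.0]
gripper_width: 15.5
gripper_force: 30.0
time: 16.9
tcp_pos: [476.7, -22.6, 309.8]
tool_rot: [-180.0, -0.1, 147.1]
force: [0.9, -0.3, 0.2]
gripper_width: 15.7
gripper_force: 30.0
time: 17.73
tcp_pos: [468.5, -338.9, 308.9]
tool_rot: [179.9, -0.2, 146.9]
force: [0.9, -0.0, -0.4]
gripper_width: 16.3
gripper_force: 30.0
t 17.7333 tcp [ 468.5 -338.9  308.9] rot [179.95  -0.19 146.87] F [ 0.9 -0.  -0.4] w 16.3 gf 29.999683499336243 j6 -104.0
 row [-0.109   0.0702  0.0036 -0.0023]
```

```bash
python3 -m jog '[[-0.03,0.02,0,0],[-0.06,0.04,0,0],[-0.09,0.06,0,0],[-0.109,0.07,0,-0.002],[-0.109,0.07,0.03,-0.002],[-0.109,0.07,0.06,-0.002],[-0.109,0.07,0.085,-0.002],[-0.109,0.07,0.085,-0.002],[-0.109,0.07,0.085,-0.002]]' && python3 - <<'E'
from h import *
st(); s=ctrl.read_state()
m,p,d=shot('wrist')
P,u,v=cloud(m,d); t=s["tcp_pos"]
for a in range(-160,-100,6):
    k=(np.hypot(P[:,0]-t[0],P[:,1]-t[1])<16)&(P[:,2]>t[2]+a)&(P[:,2]<t[2]+a+6)&(P[:,2]>64)
    if k.sum()>5: print(a,k.sum(),P[k].mean(0).round(1),P[k][:,2].min())
k=(abs(P[:,0]-597)<40)&(abs(P[:,1]+340)<40)&(abs(P[:,2]-60)<3)
print(cv2.minAreaRect(P[k][:,:2].astype(np.float32)))
E
```

```text
time: 18.48
tcp_pos: [598.4, -335.6, 224.2]
tool_rot: [179.9, -0.3, 147.3]
force: [0.0, -0.5, 0.4]
gripper_width: 15.9
gripper_force: 30.0
t 18.4833 tcp [ 598.4 -335.6  224.2] rot [179.95  -0.3  147.27] F [ 0.  -0.5  0.4] w 15.9 gf 29.999684393405914 j6 -96.0
-154 23 [ 594.3 -334.4   73.9] 70.90281428629555
-148 34 [ 594.2 -334.3   79.2] 76.25878402343726
-142 32 [ 594.2 -334.2   85.1] 82.4642040205234
-136 9 [ 593.7 -334.1   89.5] 88.29625482580188
-112 31 [ 588.4 -330.4  117.7] 116.10394352415946
-106 473 [ 590.4 -331.9  121.9] 118.28227987743881
((597.123779296875, -340.18963623046875), (50.189998626708984, 50.42339324951172), 83.83219146728516)
```

```bash
python3 -m jog '[[0,0,0,0],[0,0,0,0],[0,0,0,0]]' && python3 - <<'E'
from h import *
st(); s=ctrl.read_state()
m,p,d=shot('wrist')
P,u,v=cloud(m,d); t=s["tcp_pos"]
k=(np.hypot(P[:,0]-t[0],P[:,1]-t[1])<16)&(P[:,2]>t[2]-152)&(P[:,2]<t[2]-138)
print(P[k].mean(0)+[2.3,-1.5,0])
c=P[k].mean(0)+[2.3,-1.5,0]; D=np.array([597.15,-340.2])-c[:2]; R=Ro.from_euler("xyz",s["tool_rot"],degrees=True).as_matrix(); print(R[:2,:2].T@D)
E
```

```text
time: 18.78
tcp_pos: [599.5, -338.2, 228.4]
tool_rot: [-180.0, 0.2, 147.2]
force: [0.4, 0.8, -0.5]
gripper_width: 15.9
gripper_force: 30.0
t 18.7833 tcp [ 599.5 -338.2  228.4] rot [-179.98    0.2   147.18] F [ 0.4  0.8 -0.5] w 15.9 gf 29.999717473983765 j6 -96.0
[ 598.52346172 -339.15685219   83.7302175 ]
[ 0.5888497  -1.62105155]
```

```bash
python3 -m jog '[[0.0006,-0.0016,0,0],[0.0006,-0.0016,0.008,0],[0.0006,-0.0016,0.018,0],[0.0006,-0.0016,0.03,0],[0.0006,-0.0016,0.042,0],[0.0006,-0.0016,0.052,0],[0.0006,-0.0016,0.057,0],[0.0006,-0.0016,0.057,0],[0.0006,-0.0016,0.057,0]]' && python3 -m jog '[[0,0,0.001,0],[0,0,0.002,0],[0,0,0.002,0],[0,0,0.002,0]]'
```

```text
time: 19.58
tcp_pos: [597.4, -338.7, 168.4]
tool_rot: [180.0, -0.1, 147.2]
force: [0.2, 0.8, -0.5]
gripper_width: 15.7
gripper_force: 30.0
time: 19.92
tcp_pos: [597.6, -338.9, 168.0]
tool_rot: [-180.0, 0.0, 147.2]
force: [-2.1, 1.4, 5.0]
gripper_width: 15.8
gripper_force: 30.0
```

```bash
python3 -m jog '[[0,0,0,0],[0,0,0,0],[0,0,0,0],[0,0,0,0],[0,0,0,0],[0,0,0,0],[0,0,0,0],[0,0,0,0]]' 0.6 && python3 -m jog '[[0,0,-0.01,0],[0,0,-0.03,0],[0,0,-0.07,0],[0,0,-0.11,0],[0,0,-0.15,0],[0,0,-0.18,0],[0,0,-0.18,0],[0,0,-0.18,0],[0,0,-0.18,0]]' && python3 - <<'E'
from h import *
st()
m,p,d=shot('wrist')
P,u,v=cloud(m,d)
for lo,hi in((115,130),(57,63),(64,69)):
    k=(abs(P[:,0]-597)<40)&(abs(P[:,1]+340)<40)&(P[:,2]>lo)&(P[:,2]<hi);print(lo,k.sum(),np.median(P[k],0),cv2.minAreaRect(P[k][:,:2].astype(np.float32)))
m,p,d=shot('top')
P,u,v=cloud(m,d)
k=(abs(P[:,0]-622)<120)&(abs(P[:,1]-32)<220)&(P[:,2]>180)&(P[:,2]<300)
Q=P[k];i=np.argsort(Q[:,1]);print(len(Q));bar=Q[Q[:,2]<206]
print(np.polyfit(bar[:,1],bar[:,0],1),bar[:,1].min(),bar[:,1].max(),np.median(bar[:,2]))
print(Q[Q[:,2]>210].round())
go(480,30,310,180)
E
```

```text
time: 20.58
tcp_pos: [597.6, -338.9, 167.2]
tool_rot: [-180.0, -0.0, 147.2]
force: [0.2, -0.4, 0.6]
gripper_width: 55.3
gripper_force: 0.0
time: 21.33
tcp_pos: [597.3, -338.6, 347.0]
tool_rot: [180.0, -0.0, 147.2]
force: [-0.3, 0.9, -0.8]
gripper_width: 55.4
gripper_force: 0.0
t 21.3333 tcp [ 597.3 -338.6  347. ] rot [ 1.8000e+02 -3.0000e-02  1.4718e+02] F [-0.3  0.9 -0.8] w 55.4 gf 0.0 j6 -96.0
115 424 [ 595.11701134 -338.94970902  126.00865376] ((595.91015625, -339.3331298828125), (15.298205375671387, 16.02837562561035), 57.21246337890625)
57 1944 [ 591.44039297 -335.09872894   60.32559973] ((597.0567626953125, -340.2999572753906), (50.149227142333984, 50.398006439208984), 84.0680923461914)
64 137 [ 590.00264454 -334.27388115   66.27227335] ((593.364990234375, -337.79669189453125), (23.65089225769043, 17.116947174072266), 57.12134552001953)
694
[4.36010657e-02 6.18546435e+02] -130.85738680078265 189.00869683407913 195.95538830786143
[[614. 136. 211.]
 [611. 136. 212.]
 [608. 138. 214.]
 [608. 136. 214.]
 [610.  66. 210.]
 [604. 137. 220.]
 [604. 135. 218.]
 [606.  66. 215.]
 [606. 
[... 916 characters left out ...]
.  66. 231.]
 [586.  63. 231.]
 [589.  -5. 224.]
 [588.  -8. 229.]
 [589. -10. 222.]
 [591. -76. 220.]
 [591. -79. 218.]
 [590. -81. 222.]
 [584.  68. 231.]
 [582.  65. 236.]
 [583.  63. 234.]
 [585.  -5. 229.]
 [584.  -8. 232.]
 [587. -76. 223.]
 [588. -79. 221.]
 [587. -81. 224.]
 [581.  68. 229.]
 [581.  66. 232.]
 [581.  63. 229.]
 [581.  -5. 235.]
 [582.  -8. 230.]
 [583. -76. 230.]
 [583. -79. 230.]
 [584. -81. 226.]
 [580.  -3. 228.]
 [579.  -5. 233.]
 [579.  -8. 234.]
 [581. -76. 229.]
 [580. -79. 232.]
 [580. -81. 232.]
 [577.  -5. 232.]
 [578. -76. 230.]
 [577. -79. 237.]
 [577. -81. 233.]
 [575. -76. 234.]
 [575. -79. 233.]
 [576. -81. 229.]]
 row [ 0.2981  0.2462 -0.03   -0.5728]
```

```bash
python3 -m jog '[[0.01,0.01,-0.03,-0.06],[0.036,0.038,-0.05,-0.12],[0.063,0.067,-0.05,-0.18],[0.09,0.096,-0.05,-0.24],[0.117,0.125,-0.05,-0.3],[0.144,0.154,-0.05,-0.36],[0.171,0.183,-0.05,-0.42],[0.198,0.212,-0.05,-0.48],[0.225,0.241,-0.05,-0.529],[0.256,0.274,-0.05,-0.529]]' && python3 -m jog '[[0,0,0,0],[0,0,0,0],[0,0,0,0]]' && python3 - <<'E'
from h import *
st()
m,p,d=shot('wrist','rack7')
P,u,v=cloud(m,d)
k=(abs(P[:,0]-622)<120)&(abs(P[:,1]-32)<220)&(P[:,2]>150)&(P[:,2]<245)
Q=P[k]; bar=Q[(Q[:,2]<203)&(Q[:,2]>183)]
c=np.polyfit(bar[:,1],bar[:,0],1);print(c,bar[:,1].min(),bar[:,1].max(),np.percentile(bar[:,2],[1,50,99]))
for y in(137,65,-7,-79):
    q=Q[(abs(Q[:,1]-y)<12)&(Q[:,2]>205)]
    if len(q)<5: print(y,"none");continue
    # line fit
    c0=q.mean(0);dv=np.linalg.svd(q-c0)[2][0];dv*=np.sign(dv[2]); t=(q-c0)@dv
    print(y,len(q),c0.round(1),dv.round(3),"tip",(c0+dv*np.percentile(t,98)).round(1))
E
```

```text
time: 22.27
tcp_pos: [530.5, 28.2, 395.5]
tool_rot: [180.0, -0.2, 177.6]
force: [0.8, 0.3, 1.0]
gripper_width: 55.7
gripper_force: 0.0
time: 22.52
tcp_pos: [531.5, 26.5, 396.2]
tool_rot: [-180.0, -0.1, 177.5]
force: [0.2, -0.3, 0.3]
gripper_width: 55.8
gripper_force: 0.0
t 22.5167 tcp [531.5  26.5 396.2] rot [-1.7997e+02 -1.1000e-01  1.7754e+02] F [ 0.2 -0.3  0.3] w 55.8 gf 0.0 j6 -97.0
[3.89920511e-02 6.16815754e+02] -83.18469773787939 129.4670435050029 [189.62458497 195.48068126 202.13762267]
137 none
65 216 [592.3  62.6 223. ] [-0.737  0.032  0.676] tip [580.3  63.1 233.9]
-7 235 [588.2  -7.6 223.9] [-0.744  0.019  0.668] tip [577.   -7.3 234. ]
-79 17 [594.6 -77.3 211.4] [-0.546  0.087  0.834] tip [592.6 -77.  214.4]
```

View pics/rack7.png

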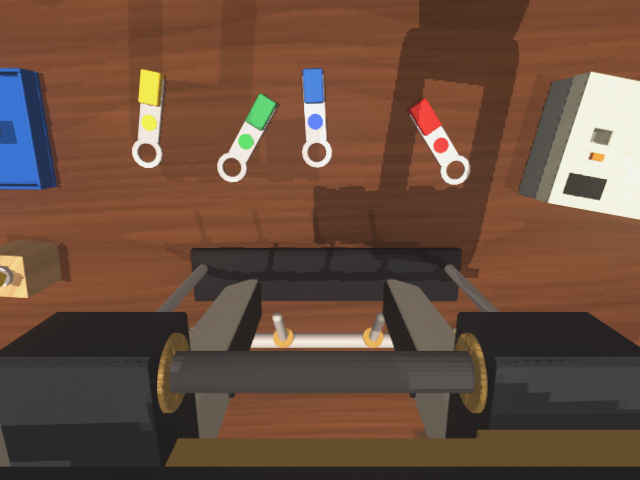

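```bash
cat >> h.py <<'E'
HUE={"red":(0,8),"yellow":(28,10),"green":(62,15),"blue":(110,12)}
def filt(m,p,d,color):  # -> block centre xy, heading deg, eye xy
    hsv=cv2.cvtColor(p,cv2.COLOR_RGB2HSV).astype(int); h0,w=HUE[color]
    dh=abs((hsv[:,:,0]-h0+90)%180-90)
    P,u,v=cloud(m,d); C=dh[v,u]; S=hsv[v,u,1]
    reg=(P[:,0]>330)&(P[:,0]<585)&(abs(P[:,1])<260)
    b=reg&(C<=w)&(S>120)&(P[:,2]>15.5)&(P[:,2]<23)
    if b.sum()<10: return None
    img=np.zeros(d.shape,np.uint8); img[v[b],u[b]]=1
    n,lab,stt,_=cv2.connectedComponentsWithStats(img); i=1+np.argmax(stt[1:,4]); b&=lab[v,u]==i
    bp=P[b]; (cx,cy),(w1,h1),a=cv2.minAreaRect(bp[:,:2].astype(np.float32)); bc=np.array([cx,cy])
    s=reg&(S<90)&(hsv[v,u,2]>110)&(P[:,2]>2.5)&(P[:,2]<9)&(np.hypot(P[:,0]-cx,P[:,1]-cy)<98)
    img[:]=0; img[v[s|b],u[s|b]]=1; img=cv2.dilate(img,np.ones((3,3)))
    n,lab=cv2.connectedComponents(img); L=np.bincount(lab[v[b],u[b]]).argmax(); s&=lab[v,u]==L
    sp=P[s][:,:2]; far=sp[np.hypot(*(sp-bc).T)>56]; e,r=cv2.minEnclosingCircle(far.astype(np.float32)) if len(far)>5 else ((0,0),0)
    e=np.array(e); hd=np.degrees(np.arctan2(*(e-bc)[::-1]))
    print(color,"block",bc.round(1),"size",round(w1,1),round(h1,1),"ang",round(a,1),"eye",e.round(1),"r",round(r,1),"dist",np.hypot(*(e-bc)).round(1),"heading",hd.round(1),len(bp),len(sp))
    return bc,hd,e
E
python3 - <<'E'
from h import *
m,p,d=shot('wrist')
for c in HUE: filt(m,p,d,c)
E
```

```text
red block [441.4 147. ] size 1.8 3.4 ang 70.8 eye [0 0] r 0 dist 465.2 heading -161.6 6 0
yellow block [ 392.9 -153.5] size 2.1 6.3 ang 82.6 eye [0 0] r 0 dist 421.8 heading 158.7 9 0
green block [435.8 -42.4] size 5.5 3.0 ang 62.3 eye [0 0] r 0 dist 437.8 heading 174.4 9 0
blue block [410.4  18.9] size 1.4 3.7 ang 67.9 eye [0 0] r 0 dist 410.8 heading -177.4 5 0
```

```bash
sed -i 's/b=reg&(C<=w)&(S>120)&(P\[:,2\]>15.5)&(P\[:,2\]<23)/b=reg\&(C<=w)\&(S>120)\&(P[:,2]>10)\&(P[:,2]<30)/; s/(P\[:,2\]>2.5)&(P\[:,2\]<9)&/(P[:,2]>-5)\&(P[:,2]<16)\&/' h.py; sed -i 's/    n,lab,stt/    img=cv2.morphologyEx(img,cv2.MORPH_CLOSE,np.ones((5,5)));n,lab,stt/' h.py; python3 - <<'E'
from h import *
m,p,d=shot('wrist')
for c in HUE: filt(m,p,d,c)
hsv=cv2.cvtColor(p,cv2.COLOR_RGB2HSV); print(hsv[85,313],hsv[110,262],hsv[87,150],hsv[117,425],hsv[152,306])
P,u,v=cloud(m,d)
for (a,b) in((313,85),(262,110),(150,87),(425,117)):
    k=(abs(u-a)<6)&(abs(v-b)<6); print(np.percentile(P[k][:,2],[5,50,95]))
E
```

```text
red block [443.3 146.6] size 35.6 22.7 ang 32.5 eye [503.9 185.9] r 20.7 dist 72.2 heading 33.0 647 1048
yellow block [ 398.7 -161.8] size 22.2 35.4 ang 77.1 eye [ 467.7 -179.7] r 20.6 dist 71.3 heading -14.5 693 1089
green block [429.6 -39.8] size 21.4 34.5 ang 55.6 eye [488.1 -80.3] r 20.4 dist 71.1 heading -34.7 600 1067
blue block [404.5  21. ] size 35.5 20.7 ang 0.3 eye [475.7  22.6] r 19.8 dist 71.1 heading 1.3 630 1154
[108 164 226] [ 65 137 218] [ 29 168 243] [  2 187 243] [ 16  16 242]
[12.85375344 14.36744269 15.73170245]
[13.09931922 14.45417494 15.72527861]
[13.07417342 14.33403437 15.60260159]
[12.85202611 14.46904097 15.7992079 ]
```

```bash
python3 -m jog '[[0.03,0,0,0.12],[0.06,-0.005,0,0.24],[0.09,-0.01,0,0.36],[0.127,-0.011,0,0.48],[0.127,-0.011,0,0.6],[0.127,-0.011,0,0.72],[0.127,-0.011,0,0.84],[0.127,-0.011,0,0.96],[0.127,-0.011,0,1.08],[0.127,-0.011,0,1.2]]' 0.6 && python3 -m jog '[[0,0,0,0.12],[0,0,0,0.24],[0,0,0,0.36],[0,0,0,0.48],[0,0,0,0.6],[0,0,0,0.72],[0,0,0,0.84],[0,0,0,0.96],[0,0,0,1.08],[0,0,0,1.2]]' && python3 -m jog '[[0,0,0.03,0.12],[0,0,0.06,0.24],[0,0,0.1,0.36],[0,0,0.13,0.48],[0,0,0.15,0.6],[0,0,0.15,0.69],[0,0,0.15,0.69],[0,0,0.15,0.69],[0,0,0.15,0.69]]' && python3 - <<'E'
from h import *
st()
m,p,d=shot('wrist','blue8')
bc,hd,e=filt(m,p,d,"blue");go(*bc,20.5,hd)
E
```

```text
time: 23.5
tcp_pos: [404.5, 19.9, 397.1]
tool_rot: [-180.0, 0.0, 108.2]
force: [0.4, -0.6, -0.1]
gripper_width: 55.8
gripper_force: 0.0
time: 24.33
tcp_pos: [404.5, 19.9, 397.1]
tool_rot: [-180.0, 0.0, 39.5]
force: [-0.2, 0.4, -0.5]
gripper_width: 55.9
gripper_force: 0.0
time: 25.08
tcp_pos: [404.9, 20.4, 247.9]
tool_rot: [180.0, -0.1, 0.5]
force: [0.4, 0.2, -0.1]
gripper_width: 55.6
gripper_force: 0.0
t 25.0833 tcp [404.9  20.4 247.9] rot [ 1.7998e+02 -8.0000e-02  5.2000e-01] F [ 0.4  0.2 -0.1] w 55.6 gf 0.0 j6 77.0
blue block [405.3  20.7] size 34.7 20.1 ang 0.1 eye [475.9  21.8] r 19.8 dist 70.6 heading 0.9 1033 2285
 row [ 4.000e-04 -1.000e-04  1.622e-01 -6.500e-03]
```

View pics/blue8.png

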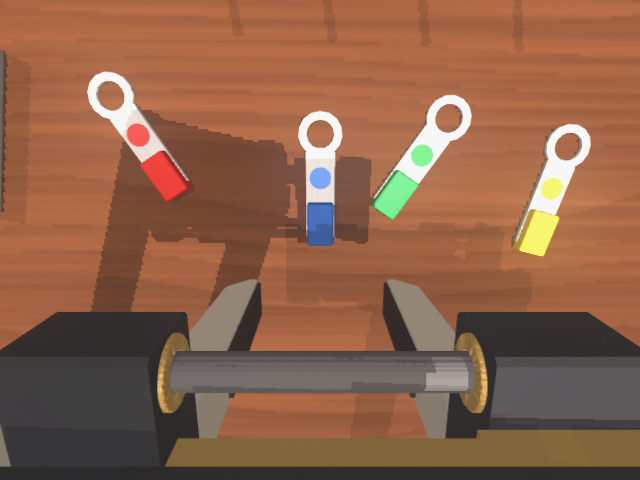

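```bash
python3 -m jog '[[0,0,0.04,-0.006],[0,0,0.08,-0.006],[0,0,0.12,-0.006],[0,0,0.145,-0.006],[0,0,0.155,-0.006],[0,0,0.162,-0.006],[0,0,0.162,-0.006],[0,0,0.162,-0.006]]' && python3 -m jog '[[0,0,0,0],[0,0,0,0],[0,0,0,0],[0,0,0,0],[0,0,0,0],[0,0,0,0],[0,0,0,0],[0,0,0,0],[0,0,0,0]]' 0 && python3 -m jog '[[0,0,-0.01,0],[0,0,-0.03,0],[0,0,-0.07,0],[0,0,-0.11,0],[0,0,-0.15,0],[0,0,-0.19,0],[0,0,-0.23,0],[0,0,-0.262,0],[0,0,-0.262,0],[0,0,-0.262,0]]' && python3 - <<'E'
from h import *
st(); s=ctrl.read_state()
m,p,d=shot('wrist','blue9')
P,u,v=cloud(m,d); t=s["tcp_pos"]
k=(abs(P[:,1]-t[1])<40)&(P[:,0]-t[0]>53)&(P[:,0]-t[0]<105)&(abs(P[:,2]-(t[2]-83))<25)
q=P[k]; print(k.sum(),cv2.minEnclosingCircle(q[:,:2].astype(np.float32)),q[:,0].max()-t[0],q[:,1].min()-t[1],q[:,1].max()-t[1],np.median(q[:,2])-t[2], np.polyfit(q[:,0],q[:,2],1)[0])
E
```

```text
time: 25.8
tcp_pos: [405.2, 20.9, 85.9]
tool_rot: [180.0, -0.1, 0.8]
force: [-0.2, 0.2, 0.9]
gripper_width: 55.7
gripper_force: 0.0
time: 26.55
tcp_pos: [404.4, 21.2, 85.4]
tool_rot: [180.0, -0.0, 0.8]
force: [-1.6, 0.2, 4.3]
gripper_width: 23.0
gripper_force: 30.0
time: 27.38
tcp_pos: [404.8, 21.1, 348.6]
tool_rot: [179.9, -0.2, 0.8]
force: [-0.7, -0.4, -0.6]
gripper_width: 23.1
gripper_force: 30.0
t 27.3833 tcp [404.8  21.1 348.6] rot [179.94  -0.22   0.8 ] F [-0.7 -0.4 -0.6] w 23.1 gf 29.996033906936646 j6 76.0
4591 ((475.27410888671875, 21.444053649902344), 20.96109390258789) 91.3127497835132 -17.207137227283074 18.142883419544454 -80.22314132174057 -0.0054815208293233384
```

View pics/blue9.png

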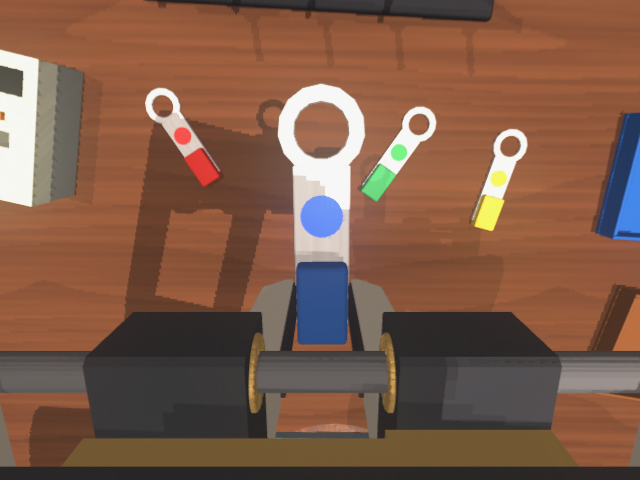

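```bash
python3 -m jog '[[0.03,-0.016,0,0.02],[0.06,-0.032,0,0.05],[0.08,-0.044,0.01,0.0576],[0.0867,-0.0458,0.0196,0.0576],[0.0867,-0.0458,0.0196,0.0576],[0.0867,-0.0458,0.0196,0.0576],[0.0867,-0.0458,0.0196,0.0576]]' && python3 - <<'E'
from h import *
st(); s=ctrl.read_state()
m,p,d=shot('wrist','blue10')
P,u,v=cloud(m,d); t=s["tcp_pos"]
k=(abs(P[:,1]-t[1])<40)&(P[:,0]-t[0]>53)&(P[:,0]-t[0]<105)&(abs(P[:,2]-(t[2]-80))<6)
q=P[k];print("eye",cv2.minEnclosingCircle(q[:,:2].astype(np.float32)),q[:,0].max()-18,(q[:,1].min()+q[:,1].max())/2)
k=(P[:,2]>150)&(P[:,2]<240)&(P[:,0]>560)
Q=P[k];bar=Q[(Q[:,2]<203)&(Q[:,2]>183)&(Q[:,0]>600)]
print("bar",np.polyfit(bar[:,1],bar[:,0],1),bar[:,1].min(),bar[:,1].max(),np.percentile(bar[:,2],[1,50,99]))
for y in(137,64,-7,-79):
    q=Q[(abs(Q[:,1]-y)<12)&(Q[:,2]>205)]
    if len(q)<5: print(y,"none");continue
    top=q[q[:,2]>226]; print(y,len(q),q.mean(0).round(1),"tip",top.mean(0).round(1) if len(top) else 0)
E
```

```text
time: 28.02
tcp_pos: [489.1, 67.7, 326.8]
tool_rot: [180.0, 0.2, -2.5]
force: [-0.2, -0.2, 0.2]
gripper_width: 23.6
gripper_force: 30.0
t 28.0167 tcp [489.1  67.7 326.8] rot [ 1.7999e+02  1.6000e-01 -2.5100e+00] F [-0.2 -0.2  0.2] w 23.6 gf 29.99598115682602 j6 87.0
eye ((559.3015747070312, 64.8979721069336), 20.794504165649414) 561.7107803530107 64.07019867584123
bar [4.56669867e-02 6.15677948e+02] -97.68827469428702 188.32064314002906 [189.47550465 195.68412532 202.34934681]
137 1203 [596.7 134.6 221.5] tip [587.2 135.2 230.7]
64 951 [595.   63.9 221.1] tip [585.5  64.3 230.6]
-7 1186 [590.7  -6.7 221.7] tip [581.2  -6.6 230.8]
-79 753 [594.4 -77.7 213.9] tip 0
```

View pics/blue10.png

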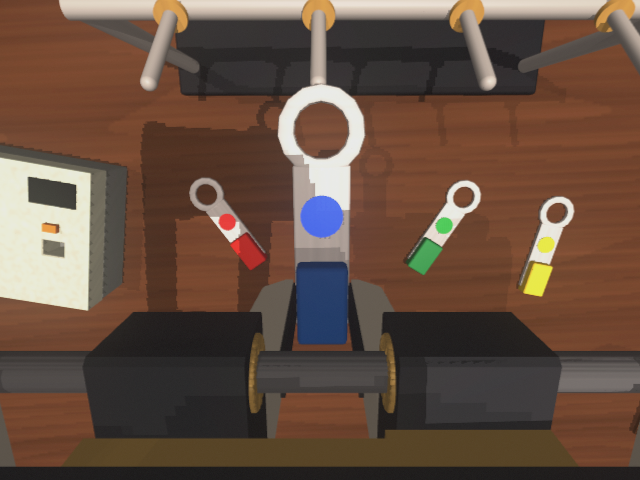

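```bash
cat >> h.py <<'E'
def eyepeg(base,s1,s2):  # eye in hand (yaw -2.5) versus the peg; rows to points on its axis
    s=ctrl.read_state(); t=s["tcp_pos"]; m,p,d=shot('wrist'); P,u,v=cloud(m,d)
    k=(abs(P[:,1]-t[1])<40)&(P[:,0]-t[0]>53)&(P[:,0]-t[0]<105)&(abs(P[:,2]-(t[2]-80))<6); q=P[k]
    e=np.array([np.percentile(q[:,0],99.7)-18,(np.percentile(q[:,1],.5)+np.percentile(q[:,1],99.5))/2,np.median(q[:,2])-2.5])
    a=np.radians(s["tool_rot"][2]); print("eye",e.round(1),"rel",(e-t).round(1))
    for x in(s1,s2):
        D=np.array(base)+np.array([-.706,.031,.707])*x-e
        print("s",x,"row",np.round([(np.cos(a)*D[0]+np.sin(a)*D[1])/1e3,(np.sin(a)*D[0]-np.cos(a)*D[1])/1e3,-D[2]/1e3],4))
E
python3 -m jog '[[0,0,0,0],[0,0,0,0],[0,0,0,0]]' && python3 - <<'E'
from h import *
st(); eyepeg([621.8,62.7,190],75,30)
E
```

```text
time: 28.32
tcp_pos: [490.0, 67.9, 328.3]
tool_rot: [180.0, -0.1, -2.5]
force: [0.1, 0.5, -0.3]
gripper_width: 22.5
gripper_force: 30.0
t 28.3167 tcp [490.   67.9 328.3] rot [ 1.7999e+02 -7.0000e-02 -2.5400e+00] F [ 0.1  0.5 -0.3] w 22.5 gf 29.99604195356369 j6 87.0
eye [562.6  64.  245.4] rel [ 72.5  -3.8 -82.9]
s 75 row [ 0.0062 -0.0013  0.0024]
s 30 row [ 0.038  -0.0013  0.0342]
```

```bash
python3 -m jog '[[0.003,-0.0013,0.001,0],[0.006,-0.0013,0.0024,0],[0.006,-0.0013,0.0024,0],[0.01,-0.0013,0.0064,0],[0.015,-0.0013,0.0114,0],[0.02,-0.0013,0.0164,0],[0.025,-0.0013,0.0214,0],[0.025,-0.0013,0.0214,0],[0.025,-0.0013,0.0214,0]]' && python3 -m jog '[[0.004,0,0.004,0],[0.008,0,0.008,0],[0.013,0,0.013,0],[0.013,0,0.013,0],[0.013,0,0.013,0]]' && python3 - <<'E'
from h import *
m,p,d=shot('wrist','blue11')
cv2.imwrite("pics/blue11.png",p[0:320,120:520,::-1])
E
```

```text
time: 29.12
tcp_pos: [515.4, 68.3, 305.4]
tool_rot: [-180.0, 0.1, -2.5]
force: [0.8, 0.6, -0.8]
gripper_width: 23.4
gripper_force: 30.0
time: 29.53
tcp_pos: [528.4, 67.8, 292.7]
tool_rot: [-180.0, 0.1, -2.5]
force: [-1.0, 0.8, 0.2]
gripper_width: 23.4
gripper_force: 30.0
```

View pics/blue11.png

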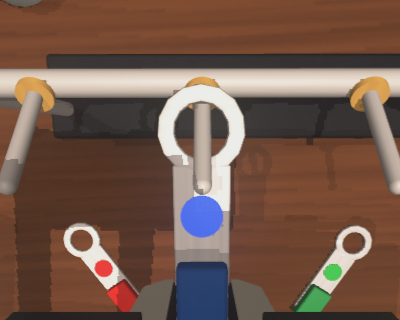

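```bash
python3 -m jog '[[0.003,0,0.003,0],[0.005,0,0.005,0],[0.005,0,0.005,0]]' && python3 -m jog '[[0,0,0,0],[0,0,0,0],[0,0,0,0],[0,0,0,0],[0,0,0,0],[0,0,0,0],[0,0,0,0],[0,0,0,0],[0,0,0,0],[0,0,0,0]]' 0.6 && python3 -m jog '[[-0.01,0,-0.02,0],[-0.02,0,-0.05,0],[-0.06,0,-0.09,0],[-0.1,0,-0.11,0],[-0.14,0,-0.11,0],[-0.14,0,-0.11,0],[-0.14,0,-0.11,0],[-0.14,0,-0.11,0]]' && python3 - <<'E'
from h import *
st(); m,p,d=shot("wrist","blue12")
for c in("red","green","yellow"):
    r=filt(m,p,d,c)
    if r: go(*r[0],185,r[1])
cv2.imwrite("pics/blue12.png",p[0:320,:,::-1])
E
```

```text
time: 29.83
tcp_pos: [533.5, 67.5, 287.8]
tool_rot: [180.0, 0.0, -2.5]
force: [-0.1, -0.2, -0.2]
gripper_width: 22.7
gripper_force: 30.0
time: 30.67
tcp_pos: [533.3, 67.6, 288.3]
tool_rot: [180.0, -0.0, -2.5]
force: [0.0, 1.2, -0.5]
gripper_width: 56.0
gripper_force: 0.0
time: 31.33
tcp_pos: [393.3, 73.8, 399.0]
tool_rot: [180.0, -0.1, -2.5]
force: [0.6, -0.0, 0.3]
gripper_width: 55.6
gripper_force: 0.0
t 31.3333 tcp [393.3  73.8 399. ] rot [ 1.7999e+02 -1.5000e-01 -2.5100e+00] F [ 0.6 -0.   0.3] w 55.6 gf 0.0 j6 87.0
red block [443.2 147.1] size 35.5 22.2 ang 32.2 eye [504.2 185.9] r 20.2 dist 72.4 heading 32.5 583 1066
 row [ 0.046  -0.0755  0.1481 -0.6109]
green block [430.1 -39.6] size 21.2 34.9 ang 56.5 eye [489.  -80.4] r 20.5 dist 71.6 heading -34.7 546 1102
 row [0.0412 0.1116 0.1481 0.5624]
yellow block [ 398.7 -161.4] size 22.8 35.7 ang 75.1 eye [ 467.5 -180.1] r 20.9 dist 71.3 heading -15.2 582 1066
 row [0.0151 0.2347 0.1481 0.2215]
```

View pics/blue12.png

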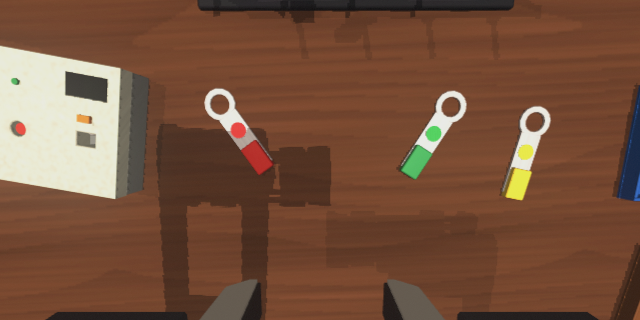

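```bash
python3 -m jog '[[0.01,-0.02,0.03,-0.12],[0.02,-0.04,0.06,-0.24],[0.03,-0.06,0.09,-0.36],[0.046,-0.0755,0.12,-0.48],[0.046,-0.0755,0.148,-0.607],[0.046,-0.0755,0.148,-0.607],[0.046,-0.0755,0.148,-0.607],[0.046,-0.0755,0.148,-0.607]]' && python3 - <<'E'
from h import *
st(); m,p,d=shot("wrist")
r=filt(m,p,d,"red"); go(*r[0],20.5,r[1])
m,p,d=shot("top");P,u,v=cloud(m,d)
k=(abs(P[:,1]-64)<25)&(P[:,0]>560)&(P[:,0]<640)&(P[:,2]>40)
h=cv2.cvtColor(p,cv2.COLOR_RGB2HSV)[v,u]; b=k&(abs(h[:,0].astype(int)-110)<12)&(h[:,1]>100); print("blue hang",b.sum(),P[b].mean(0) if b.any() else 0)
w=k&(P[:,2]>140)&(P[:,2]<226);print(P[w][:,0].min(),P[w][:,1].min(),P[w][:,1].max())
E
```

```text
time: 32.05
tcp_pos: [443.6, 146.9, 250.9]
tool_rot: [180.0, -0.0, 32.0]
force: [-0.9, -0.3, 0.3]
gripper_width: 55.9
gripper_force: 0.0
t 32.05 tcp [443.6 146.9 250.9] rot [179.99  -0.    32.04] F [-0.9 -0.3  0.3] w 55.9 gf 0.0 j6 63.0
red block [443.7 147.3] size 35.9 21.3 ang 31.5 eye [503.6 185.5] r 19.8 dist 71.1 heading 32.5 1089 1962
 row [ 0.     -0.0005  0.1659 -0.0073]
blue hang 87 [590.09308271  63.94742161 133.92360307]
588.0485889724036 39.11020688807436 88.95206506379927
```

```bash
python3 -m jog '[[0,-0.0005,0.04,-0.007],[0,-0.0005,0.08,-0.007],[0,-0.0005,0.12,-0.007],[0,-0.0005,0.145,-0.007],[0,-0.0005,0.158,-0.007],[0,-0.0005,0.166,-0.007],[0,-0.0005,0.166,-0.007],[0,-0.0005,0.166,-0.007]]' && python3 -m jog '[[0,0,0,0],[0,0,0,0],[0,0,0,0],[0,0,0,0],[0,0,0,0],[0,0,0,0],[0,0,0,0],[0,0,0,0],[0,0,0,0]]' 0 && python3 -m jog '[[0,0,-0.01,0],[0,0,-0.03,0],[0,0,-0.07,0],[0,0,-0.11,0],[0,0,-0.15,0],[0,0,-0.19,0],[0,0,-0.23,0],[0,0,-0.262,0],[0,0,-0.262,0],[0,0,-0.262,0]]' && python3 -m jog '[[0.01,0.01,0,0.12],[0.02,0.02,0,0.24],[0.03,0.03,0,0.36],[0.038,0.033,0,0.48],[0.038,0.033,0.01,0.607],[0.038,0.033,0.018,0.607],[0.038,0.033,0.018,0.607],[0.038,0.033,0.018,0.607],[0.038,0.033,0.018,0.607],[0.038,0.033,0.018,0.607]]' && python3 - <<'E'
from h import *
st(); eyepeg([624.6,133.4,190],75,25)
E
```

```text
time: 32.82
tcp_pos: [444.0, 147.4, 85.8]
tool_rot: [179.9, -0.2, 32.6]
force: [-0.5, 0.4, 0.4]
gripper_width: 56.0
gripper_force: 0.0
time: 33.57
tcp_pos: [442.6, 147.6, 84.4]
tool_rot: [180.0, -0.0, 32.7]
force: [-1.0, -0.5, 4.1]
gripper_width: 23.2
gripper_force: 30.0
time: 34.4
tcp_pos: [443.0, 147.7, 347.9]
tool_rot: [179.9, -0.2, 32.7]
force: [-0.1, -0.7, -0.2]
gripper_width: 23.0
gripper_force: 30.0
time: 35.23
tcp_pos: [492.1, 140.4, 328.4]
tool_rot: [-180.0, -0.0, -2.0]
force: [-1.1, -0.3, -0.7]
gripper_width: 23.5
gripper_force: 30.0
t 35.2333 tcp [492.1 140.4 328.4] rot [-1.80e+02 -1.00e-02 -2.01e+00] F [-1.1 -0.3 -0.7] w 23.5 gf 29.994421005249023 j6 95.0
eye [565.3 136.5 246.4] rel [ 73.2  -3.9 -82. ]
s 75 row [0.0064 0.0005 0.0034]
s 25 row [0.0417 0.0009 0.0387]
```

```bash
python3 -m jog '[[0.003,0.0005,0.001,0],[0.0064,0.0005,0.0034,0],[0.0064,0.0005,0.0034,0],[0.0105,0.0005,0.0075,0],[0.0155,0.0005,0.0125,0],[0.0205,0.0006,0.0175,0],[0.0255,0.0007,0.0225,0],[0.0305,0.0007,0.0275,0],[0.0355,0.0008,0.0325,0],[0.0355,0.0008,0.0325,0]]' && python3 -m jog '[[0.003,0,0.003,0],[0.006,0,0.006,0],[0.006,0,0.006,0],[0.006,0,0.006,0]]' && python3 - <<'E'
from h import *
st(); eyepeg([624.6,133.4,190],25,20)
E
```

```text
time: 36.12
tcp_pos: [528.2, 138.0, 294.2]
tool_rot: [180.0, 0.1, -2.1]
force: [-0.1, -0.5, -0.6]
gripper_width: 23.9
gripper_force: 30.0
time: 36.45
tcp_pos: [533.7, 138.0, 289.6]
tool_rot: [180.0, 0.0, -2.1]
force: [-0.7, -0.0, -0.2]
gripper_width: 23.3
gripper_force: 30.0
t 36.45 tcp [533.7 138.  289.6] rot [ 1.80e+02  2.00e-02 -2.11e+00] F [-0.7 -0.  -0.2] w 23.3 gf 29.994406700134277 j6 95.0
eye [606.8 134.  207.6] rel [ 73.1  -4.  -82.1]
s 25 row [ 0.0002 -0.0002 -0.0001]
s 20 row [ 0.0037 -0.0002  0.0034]
```

```bash
python3 -m jog '[[0,0,0,0],[0,0,0,0],[0,0,0,0],[0,0,0,0],[0,0,0,0],[0,0,0,0],[0,0,0,0],[0,0,0,0],[0,0,0,0],[0,0,0,0]]' 0.6 && python3 -m jog '[[-0.01,0,-0.02,0],[-0.02,0.02,-0.05,0],[-0.05,0.05,-0.09,0],[-0.08,0.08,-0.11,0],[-0.1,0.115,-0.11,0],[-0.12,0.15,-0.11,0],[-0.13,0.17,-0.11,0],[-0.13,0.17,-0.11,0],[-0.13,0.17,-0.11,0],[-0.13,0.17,-0.11,0]]' && python3 - <<'E'
from h import *
st(); m,p,d=shot("wrist")
for c in("red","green","yellow"):
    r=filt(m,p,d,c)
    if r: go(*r[0],185,r[1])
E
```

```text
time: 37.33
tcp_pos: [533.7, 137.9, 289.7]
tool_rot: [180.0, 0.0, -2.1]
force: [0.2, 0.1, 0.4]
gripper_width: 55.6
gripper_force: 0.0
time: 38.17
tcp_pos: [397.8, -27.0, 399.9]
tool_rot: [-180.0, -0.0, -2.2]
force: [0.1, 0.7, 0.5]
gripper_width: 55.9
gripper_force: 0.0
t 38.1667 tcp [397.8 -27.  399.9] rot [-1.7997e+02 -5.0000e-02 -2.1800e+00] F [0.1 0.7 0.5] w 55.9 gf 0.0 j6 72.0
green block [430.1 -40.2] size 20.1 34.3 ang 56.1 eye [489.5 -79.7] r 20.0 dist 71.4 heading -33.6 381 1179
 row [0.0326 0.0125 0.1494 0.5502]
yellow block [ 398.8 -161.3] size 22.7 35.7 ang 76.4 eye [ 467.5 -179.4] r 20.5 dist 71.1 heading -14.8 553 1132
 row [0.0057 0.1347 0.1494 0.2221]
```

```bash
python3 -m jog '[[0.01,0.004,0.03,0.12],[0.02,0.008,0.06,0.24],[0.0326,0.0125,0.09,0.36],[0.0326,0.0125,0.12,0.48],[0.0326,0.0125,0.149,0.555],[0.0326,0.0125,0.149,0.555],[0.0326,0.0125,0.149,0.555],[0.0326,0.0125,0.149,0.555]]' && python3 - <<'E'
from h import *
st(); m,p,d=shot("wrist")
r=filt(m,p,d,"green"); go(*r[0],20.5,r[1])
m,p,d=shot("top");P,u,v=cloud(m,d);h=cv2.cvtColor(p,cv2.COLOR_RGB2HSV)[v,u].astype(int)
for n,y,h0 in(("blue",64,110),("red",134,0)):
    k=(abs(P[:,1]-y)<25)&(P[:,0]>560)&(P[:,0]<640)&(P[:,2]>40)&(abs((h[:,0]-h0+90)%180-90)<9)&(h[:,1]>100)
    print(n,"hang",k.sum(),P[k].mean(0) if k.any() else 0)
E
```

```text
time: 38.88
tcp_pos: [430.8, -40.2, 252.0]
tool_rot: [-180.0, -0.1, -33.7]
force: [-0.0, -0.1, -0.2]
gripper_width: 55.9
gripper_force: 0.0
t 38.8833 tcp [430.8 -40.2 252. ] rot [-1.7997e+02 -7.0000e-02 -3.3660e+01] F [-0.  -0.1 -0.2] w 55.9 gf 0.0 j6 103.0
green block [428.7 -39.4] size 20.1 30.4 ang 56.7 eye [488.4 -79.9] r 20.8 dist 72.2 heading -34.2 707 2224
 row [-0.0025  0.0004  0.1667  0.0083]
blue hang 85 [589.93085126  63.84848186 134.16551163]
red hang 89 [599.06457574 135.36622152 135.40625616]
```

```bash
python3 -m jog '[[-0.0013,0.0004,0.04,0.008],[-0.0013,0.0004,0.08,0.008],[-0.0013,0.0004,0.12,0.008],[-0.0013,0.0004,0.145,0.008],[-0.0013,0.0004,0.158,0.008],[-0.0013,0.0004,0.1665,0.008],[-0.0013,0.0004,0.1665,0.008],[-0.0013,0.0004,0.1665,0.008]]' && python3 -m jog '[[0,0,0,0],[0,0,0,0],[0,0,0,0],[0,0,0,0],[0,0,0,0],[0,0,0,0],[0,0,0,0],[0,0,0,0],[0,0,0,0]]' 0 && python3 -m jog '[[0,0,-0.01,0],[0,0,-0.03,0],[0,0,-0.07,0],[0,0,-0.11,0],[0,0,-0.15,0],[0,0,-0.19,0],[0,0,-0.23,0],[0,0,-0.262,0],[0,0,-0.262,0],[0,0,-0.262,0]]' && python3 -m jog '[[0.005,-0.015,0,-0.12],[0.01,-0.03,0,-0.24],[0.02,-0.045,0,-0.36],[0.0274,-0.065,0,-0.48],[0.0274,-0.065,0.01,-0.553],[0.0274,-0.065,0.018,-0.553],[0.0274,-0.065,0.018,-0.553],[0.0274,-0.065,0.018,-0.553],[0.0274,-0.065,0.018,-0.553]]' && python3 - <<'E'
from h import *
st(); eyepeg([618.5,-7.9,190],75,25)
E
```

```text
time: 39.65
tcp_pos: [429.8, -40.9, 85.5]
tool_rot: [-180.0, -0.2, -34.3]
force: [-0.4, -0.1, 0.3]
gripper_width: 55.8
gripper_force: 0.0
time: 40.4
tcp_pos: [428.5, -40.5, 84.4]
tool_rot: [-180.0, -0.0, -34.4]
force: [-0.6, 0.0, 4.5]
gripper_width: 23.2
gripper_force: 29.8
time: 41.23
tcp_pos: [428.9, -40.6, 347.8]
tool_rot: [-179.9, -0.2, -34.4]
force: [0.3, -0.1, -1.8]
gripper_width: 23.5
gripper_force: 29.8
time: 41.98
tcp_pos: [487.1, -2.5, 327.8]
tool_rot: [-180.0, 0.1, -2.8]
force: [-0.3, 0.1, -0.7]
gripper_width: 23.4
gripper_force: 29.8
t 41.9833 tcp [487.1  -2.5 327.8] rot [-1.7999e+02  7.0000e-02 -2.8000e+00] F [-0.3  0.1 -0.7] w 23.4 gf 29.82855588197708 j6 79.0
eye [559.7  -4.8 245.7] rel [ 72.6  -2.3 -82.1]
s 75 row [0.0059 0.0005 0.0027]
s 25 row [0.0412 0.0003 0.038 ]
```

```bash
python3 -m jog '[[0.003,0.0005,0.001,0],[0.0059,0.0005,0.0027,0],[0.0059,0.0005,0.0027,0],[0.0105,0.0005,0.0073,0],[0.0155,0.0005,0.0123,0],[0.0205,0.0004,0.0173,0],[0.0255,0.0004,0.0223,0],[0.0305,0.0003,0.0273,0],[0.0355,0.0003,0.0323,0],[0.0355,0.0003,0.0323,0]]' && python3 -m jog '[[0.003,0,0.003,0],[0.0057,0,0.0057,0],[0.0057,0,0.0057,0],[0.0057,0,0.0057,0]]' && python3 - <<'E'
from h import *
st(); eyepeg([618.5,-7.9,190],25,20)
E
```

```text
time: 42.87
tcp_pos: [523.6, -4.2, 294.4]
tool_rot: [-180.0, 0.1, -2.7]
force: [-0.7, -0.1, 0.1]
gripper_width: 23.5
gripper_force: 29.8
time: 43.2
tcp_pos: [528.8, -4.5, 290.2]
tool_rot: [180.0, 0.0, -2.7]
force: [-0.8, 0.0, -1.0]
gripper_width: 23.2
gripper_force: 29.8
t 43.2 tcp [528.8  -4.5 290.2] rot [ 1.80e+02  1.00e-02 -2.68e+00] F [-0.8  0.  -1. ] w 23.2 gf 29.8286435008049 j6 80.0
eye [601.5  -6.7 208.1] rel [ 72.7  -2.2 -82.1]
s 25 row [-0.0006  0.0005  0.0005]
s 20 row [0.0029 0.0005 0.004 ]
```

Threaded with no contact force; release and go for yellow.

```bash
python3 -m jog '[[0,0,0,0],[0,0,0,0],[0,0,0,0],[0,0,0,0],[0,0,0,0],[0,0,0,0],[0,0,0,0],[0,0,0,0],[0,0,0,0],[0,0,0,0]]' 0.6 && python3 -m jog '[[-0.01,0,-0.02,0],[-0.02,0.02,-0.05,0],[-0.05,0.05,-0.09,0],[-0.08,0.08,-0.09,0],[-0.11,0.11,-0.09,0.04],[-0.13,0.14,-0.06,0.1],[-0.136,0.15,-0.03,0.2],[-0.136,0.15,0.0,0.22],[-0.136,0.15,0.03,0.22],[-0.136,0.15,0.035,0.22]]' && python3 -m jog '[[0,0,0,0],[0,0,0,0],[0,0,0,0]]' && python3 - <<'E'
from h import *
st(); m,p,d=shot("wrist")
for c in("green","yellow"):
    r=filt(m,p,d,c)
    if r: go(*r[0],20.5,r[1])
E
```

```text
time: 44.08
tcp_pos: [528.8, -4.5, 290.3]
tool_rot: [180.0, -0.0, -2.7]
force: [-0.2, 0.4, -0.1]
gripper_width: 55.5
gripper_force: 0.0
time: 44.92
tcp_pos: [383.3, -146.9, 251.2]
tool_rot: [-179.8, 0.4, -15.4]
force: [-1.4, 1.1, -1.5]
gripper_width: 55.9
gripper_force: 0.0
time: 45.17
tcp_pos: [387.2, -148.4, 257.1]
tool_rot: [179.9, -0.2, -15.2]
force: [0.3, 0.1, 1.4]
gripper_width: 55.9
gripper_force: 0.0
t 45.1667 tcp [ 387.2 -148.4  257.1] rot [179.93  -0.18 -15.23] F [0.3 0.1 1.4] w 55.9 gf 0.0 j6 69.0
yellow block [ 399.  -161.7] size 20.9 35.8 ang 75.8 eye [ 467.8 -179.6] r 20.1 dist 71.1 heading -14.5 1060 2136
 row [ 0.0149  0.0098  0.1714 -0.0123]
```

```bash
python3 -m jog '[[0.0149,0.0098,0.03,-0.012],[0.0149,0.0098,0.07,-0.012],[0.0149,0.0098,0.11,-0.012],[0.0149,0.0098,0.145,-0.012],[0.0149,0.0098,0.16,-0.012],[0.0149,0.0098,0.1705,-0.012],[0.0149,0.0098,0.1705,-0.012],[0.0149,0.0098,0.1705,-0.012]]' && python3 -m jog '[[0,0,0,0],[0,0,0,0],[0,0,0,0],[0,0,0,0],[0,0,0,0],[0,0,0,0],[0,0,0,0],[0,0,0,0],[0,0,0,0]]' 0 && python3 -m jog '[[0,0,-0.01,0],[0,0,-0.03,0],[0,0,-0.07,0],[0,0,-0.11,0],[0,0,-0.15,0],[0,0,-0.19,0],[0,0,-0.23,0],[0,0,-0.262,0],[0,0,-0.262,0],[0,0,-0.262,0]]' && python3 -m jog '[[0.016,-0.027,0,-0.1],[0.032,-0.054,0,-0.208],[0.048,-0.081,0,-0.208],[0.0624,-0.108,0,-0.208],[0.0624,-0.108,0.01,-0.208],[0.0624,-0.108,0.018,-0.208],[0.0624,-0.108,0.018,-0.208],[0.0624,-0.108,0.018,-0.208],[0.0624,-0.108,0.018,-0.208]]' && python3 - <<'E'
from h import *
st(); eyepeg([615.4,-78.9,190],75,25)
m,p,d=shot("wrist");P,u,v=cloud(m,d)
q=P[(abs(P[:,1]+79)<12)&(P[:,2]>205)&(P[:,2]<236)&(P[:,0]>570)]; print(len(q),q.mean(0) if len(q) else 0)
E
```

```text
time: 45.88
tcp_pos: [399.0, -161.8, 85.6]
tool_rot: [180.0, -0.1, -14.5]
force: [0.7, -0.6, 0.4]
gripper_width: 55.7
gripper_force: 0.0
time: 46.63
tcp_pos: [397.8, -161.4, 84.9]
tool_rot: [180.0, -0.0, -14.6]
force: [0.5, 0.1, 3.5]
gripper_width: 23.4
gripper_force: 29.9
time: 47.47
tcp_pos: [398.2, -161.7, 348.4]
tool_rot: [179.9, -0.2, -14.6]
force: [-0.4, 0.2, -1.8]
gripper_width: 23.7
gripper_force: 29.9
time: 48.22
tcp_pos: [484.6, -73.3, 328.3]
tool_rot: [-180.0, 0.1, -2.8]
force: [-0.5, 0.2, -0.3]
gripper_width: 23.4
gripper_force: 29.9
t 48.2167 tcp [484.6 -73.3 328.3] rot [-1.7999e+02  7.0000e-02 -2.7600e+00] F [-0.5  0.2 -0.3] w 23.4 gf 29.944495260715485 j6 71.0
eye [557.6 -76.4 245.8] rel [ 72.9  -3.1 -82.5]
s 75 row [ 0.0049 -0.0001  0.0028]
s 25 row [ 0.0402 -0.0003  0.0381]
810 [590.74697818 -80.11299723 219.4026083 ]
```

```bash
python3 -m jog '[[0.003,0.001,0.001,0],[0.0053,0.001,0.0028,0],[0.0053,0.001,0.0028,0],[0.0105,0.001,0.0078,0],[0.0155,0.001,0.0128,0],[0.0205,0.001,0.0178,0],[0.0255,0.0009,0.0228,0],[0.0305,0.0009,0.0278,0],[0.0355,0.0009,0.0328,0],[0.0355,0.0009,0.0328,0]]' && python3 -m jog '[[0.003,0,0.003,0],[0.0053,0,0.0053,0],[0.0053,0,0.0053,0],[0.0053,0,0.0053,0]]' && python3 - <<'E'
from h import *
st(); eyepeg([615.6,-80,190],25,20)
E
```

```text
time: 49.15
tcp_pos: [521.2, -75.0, 294.4]
tool_rot: [-180.0, 0.1, -2.7]
force: [-0.6, 0.1, 0.0]
gripper_width: 23.6
gripper_force: 29.9
time: 49.48
tcp_pos: [526.0, -75.4, 290.7]
tool_rot: [-180.0, 0.0, -2.7]
force: [-0.3, -0.1, -0.4]
gripper_width: 23.1
gripper_force: 29.9
t 49.4833 tcp [526.  -75.4 290.7] rot [-1.80e+02  1.00e-02 -2.68e+00] F [-0.3 -0.1 -0.4] w 23.1 gf 29.944583773612976 j6 72.0
eye [599.1 -78.4 208.1] rel [ 73.   -3.1 -82.5]
s 25 row [-0.0011  0.0009  0.0005]
s 20 row [0.0025 0.0008 0.004 ]
```

Release, retreat, and check everything from the fixed cameras (last picture).

```bash
python3 -m jog '[[0,0,0,0],[0,0,0,0],[0,0,0,0],[0,0,0,0],[0,0,0,0],[0,0,0,0],[0,0,0,0],[0,0,0,0],[0,0,0,0],[0,0,0,0]]' 0.6 && python3 -m jog '[[-0.01,0,-0.02,0],[-0.02,0,-0.05,0],[-0.06,0,-0.09,0],[-0.1,0,-0.11,0],[-0.14,0,-0.11,0],[-0.16,0,-0.11,0],[-0.16,0,-0.11,0],[-0.16,0,-0.11,0]]' && python3 -m jog '[[0,0,0,0],[0,0,0,0],[0,0,0,0],[0,0,0,0],[0,0,0,0],[0,0,0,0],[0,0,0,0],[0,0,0,0]]' && python3 - <<'E'
from h import *
st(); m,p,d=shot("wrist")
for c in HUE: filt(m,p,d,c)
m,p,d=shot("top");P,u,v=cloud(m,d);h=cv2.cvtColor(p,cv2.COLOR_RGB2HSV)[v,u].astype(int)
for n,y in(("red",134),("blue",64),("green",-7),("yellow",-79)):
    k=(abs(P[:,1]-y)<25)&(P[:,0]>540)&(P[:,0]<640)&(P[:,2]>40)&(abs((h[:,0]-HUE[n][0]+90)%180-90)<9)&(h[:,1]>100)
    print(n,"hang",k.sum(),P[k].mean(0) if k.any() else 0)
for (x,y,r) in((437,-355,60),(597,-340,15)):
    k=(abs(P[:,0]-x)<r)&(abs(P[:,1]-y)<r); q=P[k]; t=q[q[:,2]>np.percentile(q[:,2],99.5)-3]; print(t.mean(0))
m,p,d=shot("scene"); cv2.imwrite("pics/end.png",cv2.resize(p[120:420,150:530,::-1],None,fx=2,fy=2))
E
```

```text
time: 50.37
tcp_pos: [526.0, -75.4, 290.6]
tool_rot: [-180.0, 0.0, -2.7]
force: [-1.0, -0.1, 0.4]
gripper_width: 56.0
gripper_force: 0.0
time: 51.03
tcp_pos: [365.2, -67.7, 401.6]
tool_rot: [179.9, -0.2, -2.7]
force: [0.6, -0.2, -0.1]
gripper_width: 55.8
gripper_force: 0.0
time: 51.7
tcp_pos: [366.3, -67.9, 400.5]
tool_rot: [-180.0, 0.0, -2.7]
force: [-1.2, 0.5, -0.3]
gripper_width: 55.8
gripper_force: 0.0
t 51.7 tcp [366.3 -67.9 400.5] rot [-1.7999e+02  2.0000e-02 -2.6700e+00] F [-1.2  0.5 -0.3] w 55.8 gf 0.0 j6 65.0
red hang 88 [599.25174968 135.40979623 135.27026578]
blue hang 85 [589.84554279  64.11178585 133.7609694 ]
green hang 69 [588.74344132  -8.74654958 131.1368035 ]
yellow hang 81 [584.83811651 -78.77054962 133.82960301]
[ 435.62320254 -354.50029071   63.14290714]
[ 595.4926977  -336.87659251  128.46397913]
```

View pics/end.png

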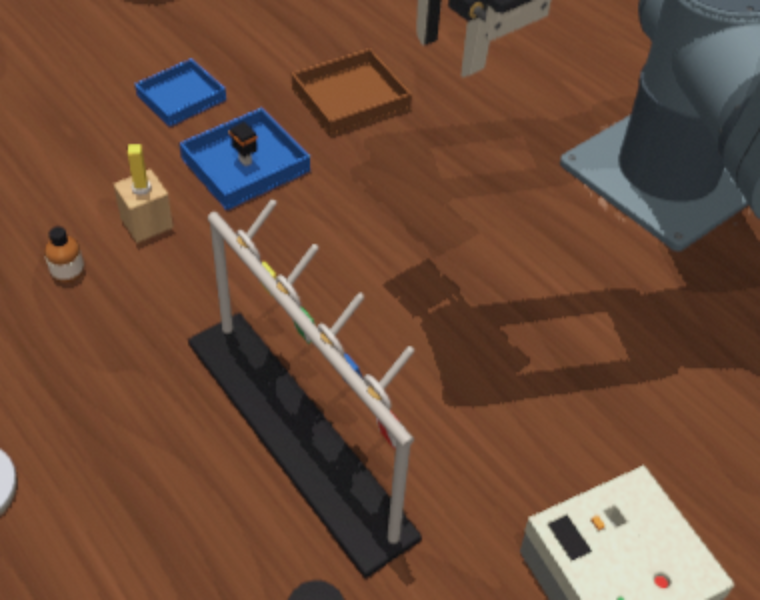

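The picture shows all four eyes on their pegs, the plug standing in the larger blue tray at (243,150), and the stylus upright in its holder at (137,170).

```bash
python3 -c "
from station import ctrl
print(ctrl.sign_off())"
```

```text
the job is handed in; nothing more can be done
None
```

The job is handed in (no verdict was returned): the plug was laid in the larger blue tray first, the button was then pressed to its stop with the stylus, the stylus is back home upright, and all four filters hang one to a peg; I never went near the bottles and jar, but only the vial was in the final view.

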